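# Put the cooking station back in order

## Robot

A 7-joint arm with a two-finger parallel gripper is mounted at the origin on the work surface. World frame = base frame: x ahead of the robot, y to its left, z up, the work surface at z = 0. Lengths are in m, angles in rad, forces in N, time in s.
With the tool pointing down it reaches from about 0.425 to 0.875 m from the base axis. Payload 4.7 kg.
Tool frame: the origin (TCP) lies at the very end of the fingers, on their centre line; the grasp point (between the pads) lies 19 mm behind it (r.hold_point_z is the distance from the TCP to the grasp point, in m); y points along the fingers, x is the direction in which the jaws open and shut, and the axes are right-handed (so a half turn about y gives the same grasp; the last joint's range is limited). The gripper opens to 85 mm and grips with 20 to 120 N. Pads are 22 mm wide; open, the fingers measure 114 mm over their backs; the gripper's body (76 mm by 85 mm) begins 54 mm behind the grasp point. The pads swing forward as they close: fully open they stand 13 mm farther back than shut.
Start: joints at [-1.289, 0.321, -0.07, 1.45, 0.023, 1.371, -0.057], TCP at [0.172, 0.627, 0.231] pointing down, gripper open.
Joint ranges: [-2.86, 2.86], [-0.3, 2.09], [-1.38, 1.24], [0.06, 2.45], [-1.56, 4.7], [0.09, 2.05], [-2.69, 2.69]. Speed limits (rad/s): [2.57, 2.57, 3.14, 3.14, 3.14, 3.14, 3.14].

## Interface

Orientations are given as a unit quaternion [x, y, z, w].
In Python, from rig import status, vision, r gives the robot as it stands.
- The arm moves only by the tool play_rows, never from a script. Its argument "targets" is one flat list of numbers, 6 for each row, row after row: the shift along the tool's x, y, z in m, then the turn, a rotation vector about the tool's x, y, z in degrees. In form: [x, y, z, wx, wy, wz, x, y, z, wx, wy, wz, ...]. A call has 1 to 12 rows; each row shifts and turns the commanded pose from where the row before left it, along the tool's axes as they then stand; what a row does not reach is not made up. A row lasts 1/12 s, in which the tool goes at most 41.7 mm and 7.16 degrees, less where a joint would pass 70% of its speed; a pose out of reach is approached as far as the arm can. A call is refused whole if a number of a shift passes 0.0417 or a number of a turn 7.16, either way. A call with a gripper value outside its range is refused whole. "gripper" is the finger opening in m, from 0 to 0.0854, set as the call begins (left out, the last holds). The fingers move at their own pace and stop on an object; the grip force is fixed at half the most. Time passes only in rows, so rows that do not move let the fingers close. It gives the time, the measured TCP pose, the force and the opening at its end, in the units of the state.
- status.read_state(): the state, without advancing time (a new reading comes with each control period).
- vision.capture(name): name is "scene" or "top" or "wrist"; returns (picture, depth): 400x640x3 uint8, blue, green, red; 400x640 float32, m along the optical axis (not along the pixel's ray), 0 where there is no reading.
- vision.camera_info(name): a dict with "fx", "fy", "cx", "cy" (pixels), "world_from_camera" (4x4, takes a point from camera to world coordinates). Camera axes: x right, y up, looking along -z (the intrinsics and any distortion apply to the point x, -y, -z); pixel columns grow to the right and rows downward; lengths in m; the calibration is good to about 2 mm. A picture is of the moment at which its call begins: read the wrist's pose just before it. camera_info takes no time and is no camera call; for the wrist camera it gives the pose at the moment of the call.
- r.job_done(): hands the job in, once; it reports no verdict.
The state is a dict: "time": time; "qpos": joint angles; "joint_velocities": joint speeds; "joint_torque": joint torques, N m; "position": TCP position; "ee_rot": TCP orientation; "ft_force": force on the tool from outside, world axes, zero at the start; "moment": the same for the moment, N m; "opening": finger opening in m.
Only numpy, scipy, OpenCV 4.12 (cv2) and the standard library are available. Lean on these libraries where they do the work, as an engineer would, in place of code of your own. Each camera call takes 0.05 s, during which the arm holds its last target.

## Task

Sort the things left beside the cooktop to where each belongs: the slotted turner lengthwise on the blue spoon rest with its blade flat in the dish and its handle along the tongue, the tongs lengthwise and flat in the middle of the steel tray, the saucepan lid knob up on the middle of the wooden pot stand, and the salt cellar standing on the middle of the slate. Keep the salt cellar and the lid upright all the while, leave the oil bottle and the mug where they are, and let go of everything.

Things in the scene. Friction and masses are not known exactly. Their poses are not given: they have to be found in the camera images.
- turner: Black plastic slotted turner lying flat, 210 mm long on its x: blade x +30 to +105 mm, 56 mm wide, 4 mm thick; straight handle x -105 to +35 mm, 16 mm wide, 14 mm high. Origin on the underside at mid-length, on the handle at the balance point; x points to the blade, z up. About 70 g. Grip across the handle at the origin or up to 30 mm behind it.
- tongs: Steel tongs locked shut, lying flat, 190 mm long on x (-95 to +95; x to the tips), 20 mm high; 27 mm wide (y) in the middle, 30 mm over black grip strips on the rear half, tips 33 mm. Origin on the underside at the middle of length and width, z up. About 120 g, balance point within 15 mm of the origin.
- pan_lid: Round steel saucepan lid, 120 mm across and 4 mm high at the rim, rising to 15 mm, with a black cylindrical knob 28 mm across standing on its centre from 22 to 44 mm above the underside. Origin at the centre of the underside, z up. About 180 g.
- salt_cellar: Small round glass salt cellar with a shut, flat dark wooden hinged top: glass body 54 mm across and 40 mm high, top 52 mm across up to 46 mm, small hinge roll and nub on it up to 50 mm. The top does not open. Origin at the centre of the underside, z up. About 160 g.
- spoon_rest: Fixed blue ceramic spoon rest like a paddle, 250 mm long: dish inside x -16 to +91, 90 mm wide, rim 12 mm high with a 50 mm gap facing the rimless 40 mm wide tongue that runs to x = -155 mm. Floor and tongue 4 mm above the counter. Origin on the centre line at counter level; x points from tongue to dish. The turner fits with the same heading and its origin over x = -30 mm, y = 0 here.
- tong_tray: Fixed low open steel tray for the tongs, outside 232 mm (x) by 84 mm (y), walls 3 mm thick and 12 mm high, floor 3 mm above the counter. Origin under its centre, at counter level; x along its length.
- pot_stand: Fixed round wooden pot stand of parallel slats, 140 mm across, flat slat tops 18 mm above the counter, no rim. Origin under its centre, at counter level.
- slate: Fixed square dark grey slate for the salt cellar, 100 by 100 mm, flat top 8 mm above the counter, no rim. Origin under its centre, at counter level.
- oil_bottle: Bystander, loose: green glass oil bottle, 60 mm across, 190 mm tall. Origin at the centre of its underside.
- mug: Bystander, loose: white mug, 80 mm across plus handle, 90 mm tall. Origin at the centre of its underside.
There are look-alikes about, which are no part of the job. Of the things like the turner, leave any that is green; of the rest the larger one is meant.

How it is judged:
At the end, for the whole second after the job is handed in: Turner (blade in dish) and tongs centred on spoon rest and in tray to 15 mm each way, 0.18 rad; lid and salt cellar within 15 mm of the centres of pot stand and slate; each flat on its place (tilt under 0.08 rad), at rest, released (x of turner in the frame of spoon_rest between -0.045 and -0.015 m and y of turner in the frame of spoon_rest between -0.015 and 0.015 m and angle between the x axis of turner and the x axis of spoon_rest, either way round below 0.18 rad and z of turner in the frame of spoon_rest between 0.001 and 0.008 m and angle between each of turner, tongs, pan_lid, salt_cellar's own z axis and vertical below 0.08 rad and linear speed of each of turner, tongs, pan_lid, salt_cellar below 0.02 m/s and angular speed of each of turner, tongs, pan_lid, salt_cellar below 0.2 rad/s and x of tongs in the frame of tong_tray between -0.015 and 0.015 m and y of tongs in the frame of tong_tray between -0.015 and 0.015 m and angle between the x axis of tongs and the x axis of tong_tray, either way round below 0.18 rad and z of tongs in the frame of tong_tray between 0 and 0.007 m and horizontal distance between pan_lid and pot_stand below 0.015 m and z of pan_lid in the frame of pot_stand between 0.015 and 0.022 m and horizontal distance between salt_cellar and slate below 0.015 m and z of salt_cellar in the frame of slate between 0.005 and 0.012 m and x of spoon_rest in the frame of turner above 0.01 m); the robot touches nothing.
It fails at once if the oil bottle is shifted or tipped (distance of oil_bottle from where it was at the start of the episode above 0.03 m or angle between oil_bottle's own z axis and vertical above 0.4 rad).
It fails at once if the mug is shifted or tipped (distance of mug from where it was at the start of the episode above 0.03 m or angle between mug's own z axis and vertical above 0.4 rad).
It fails at once if the salt cellar is tipped (angle between salt_cellar's own z axis and vertical above 0.6 rad).
It fails at once if the saucepan lid is tipped (angle between pan_lid's own z axis and vertical above 0.7 rad).
It also fails if it takes over 122 s, if anything falls off the work surface, if the arm or the gripper's body presses on something with over 40 N, if the wrist force passes 120 N, or if a joint passes its speed limit or range.

## Working session

There is one attempt and no reset: what is moved stays moved. The work goes in short steps, Python scripts to look and compute and a tool call to move; the robot and the scene stay as the last step left them, time stands still between calls to the robot, and variables do not carry over. Pictures are saved under pics/ and viewed, and the job is handed in when it is done.

Besides the shell and the picture viewer there is one more tool, called after ">>>" as name(argument=value, ...) on one line, values as JSON. play_rows: Moves the arm, as the interface text tells. Its arguments: {"type":"object","properties":{"targets":{"type":"array","items":{"type":"number"}},"gripper":{"type":"number"}},"required":["targets"]}

```bash
ls; mkdir -p pics; python3 - <<'E'
from rig import status, vision, r
import cv2,numpy as np
s=status.read_state();print({k:np.round(v,3).tolist() for k,v in s.items()})
for n in("scene","top","wrist"):
    p,d=vision.capture(n);cv2.imwrite(f"pics/{n}0.png",p);np.save(f"pics/{n}0.npy",d)
    i=vision.camera_info(n);print(n,i)
    np.savez(f"pics/{n}0_info.npz",**{k:np.array(v) for k,v in i.items() if not isinstance(v,(str,dict))})
print(r.hold_point_z)
E
```

```text
pics
{'time': 0.0, 'qpos': [-1.289, 0.322, -0.07, 1.452, 0.023, 1.371, -0.057], 'joint_velocities': [-0.001, -0.002, 0.0, -0.001, 0.002, 0.004, 0.001], 'joint_torque': [0.0, -49.36, -0.382, -31.433, 0.013, 0.012, -0.0], 'position': [0.172, 0.626, 0.23], 'ee_rot': [0.563, 0.428, -0.429, -0.562], 'ft_force': [-0.179, -0.31, 0.821], 'moment': [-0.009, -0.005, 0.017], 'opening': 0.085}
scene {'fx': 412.9275814536644, 'fy': 412.9275814536644, 'cx': 319.61076453221074, 'cy': 197.4974991476259, 'world_from_camera': array([[-0.67534944, -0.5983844 ,  0.43109076,  1.08092488],
       [ 0.73746306, -0.54225273,  0.40262911,  0.38921815],
       [-0.00716684,  0.58982886,  0.80749647,  0.94396668],
       [ 0.        ,  0.        ,  0.        ,  1.        ]])}
top {'fx': 397.1366173258263, 'fy': 397.1366173258263, 'cx': 324.815365580186, 'cy': 193.8332603515819, 'world_from_camera': array([[ 0.01120248,  0.98017055, -0.19783882,  0.3489097 ],
       [-0.99992264,  0.00991119, -0.00751599, -0.07776155],
       [-0.00540613,  0.19790772,  0.98020575,  1.29797748],
       [ 0.        ,  0.        ,  0.        ,  1.        ]])}
wrist {'fx': 314.4847155159989, 'fy': 314.4847155159989, 'cx': 321.9473076708256, 'cy': 200.64657881077008, 'world_from_camera': array([[ 0.26407865, -0.92994806, -0.25584969,  0.10764115],
       [ 0.96449781,  0.25391956,  0.07258668,  0.64408514],
       [-0.0025366 , -0.26593506,  0.96398761,  0.37435908],
       [ 0.        ,  0.        ,  0.        ,  1.        ]])}
0.0187
```

View pics/scene0.png

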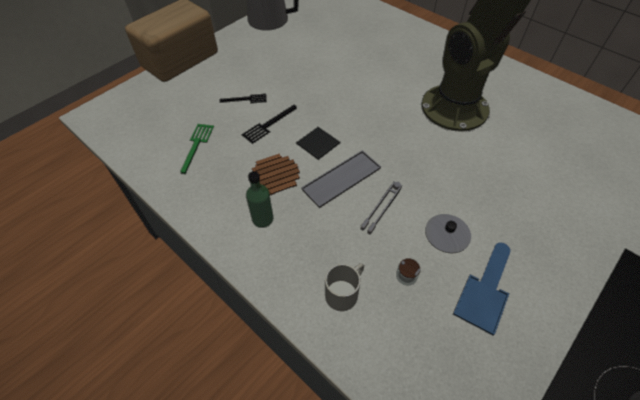

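View pics/top0.png

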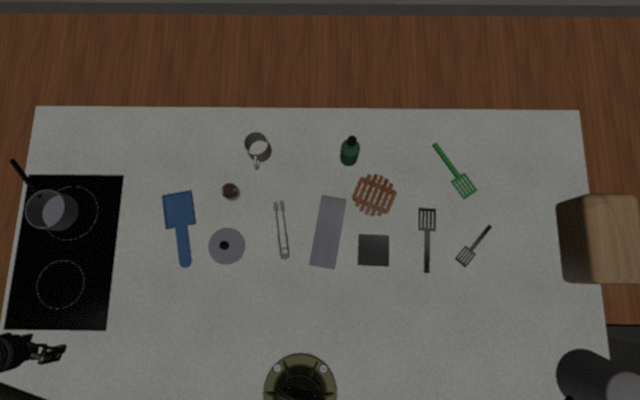

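View pics/wrist0.png

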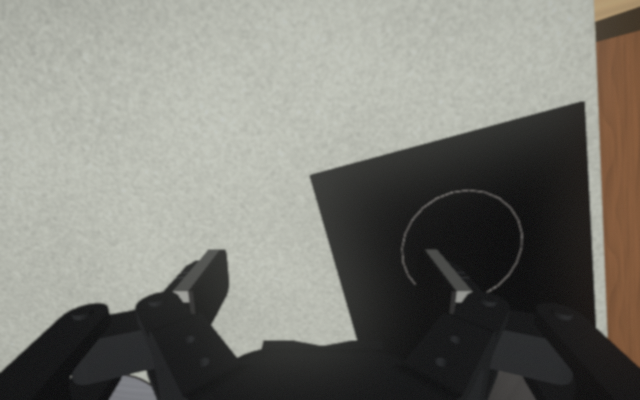

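```bash
cat > h.py <<'E'
import numpy as np,cv2
from scipy.spatial.transform import Rotation as R
def load(n):
    i=np.load(f"pics/{n}_info.npz");return cv2.imread(f"pics/{n}.png"),np.load(f"pics/{n}.npy"),i
def grab(n,name):
    from rig import vision
    i=vision.camera_info(n);p,d=vision.capture(n)
    cv2.imwrite(f"pics/{name}.png",p);np.save(f"pics/{name}.npy",d)
    np.savez(f"pics/{name}_info.npz",**{k:np.array(v) for k,v in i.items() if not isinstance(v,(str,dict))})
    return load(name)
def onplane(i,uv,z):
    uv=np.atleast_2d(uv).astype(float);T=i["world_from_camera"]
    c=np.c_[(uv[:,0]-i["cx"])/i["fx"],-(uv[:,1]-i["cy"])/i["fy"],-np.ones(len(uv))]@T[:3,:3].T
    o=T[:3,3];s=(z-o[2])/c[:,2];return o+s[:,None]*c
def cloud(d,i):
    v,u=np.indices(d.shape);T=i["world_from_camera"]
    c=np.stack([(u-i["cx"])/i["fx"]*d,-(v-i["cy"])/i["fy"]*d,-d],-1)
    return c@T[:3,:3].T+T[:3,3]
def proj(i,P):
    T=i["world_from_camera"];c=(np.atleast_2d(P)-T[:3,3])@T[:3,:3]
    return np.c_[i["cx"]+i["fx"]*c[:,0]/-c[:,2],i["cy"]-i["fy"]*c[:,1]/-c[:,2]]
def pose():
    from rig import status
    s=status.read_state();return np.array(s["position"]),R.from_quat(s["ee_rot"]),s
def ortho(n,x0,x1,y0,y1,res=0.001,z=0.0):
    "rectified view on plane z: up=+x, left=+y"
    p,d,i=load(n)
    X,Y=np.meshgrid(np.arange(x1,x0,-res),np.arange(y1,y0,-res),indexing='ij')
    uv=proj(i,np.c_[X.ravel(),Y.ravel(),np.full(X.size,z)]).reshape(X.shape+(2,)).astype(np.float32)
    return cv2.remap(p,uv,None,cv2.INTER_CUBIC)
E
python3 - <<'E'
from h import *
P,q,s=pose();print(q.as_matrix().round(3))
p,d,i=load("top0")
C=cloud(d,i)
for u,v in[(427,240),(473,245),(455,172),(375,195),(373,250),(328,232),(282,230),(225,246),(230,190),(180,210),(184,250),(350,150),(257,145),(300,200)]:print(u,v,C[v,u].round(3))
o=ortho("top0",0.35,0.95,-0.6,0.5,0.0014)
cv2.imwrite("pics/ortho0.png",cv2.convertScaleAbs(o,alpha=1.6))
E
```

```text
[[ 0.265 -0.    -0.964]
 [ 0.964 -0.001  0.265]
 [-0.001 -1.    -0.   ]]
427 240 [ 0.46  -0.399  0.013]
473 245 [ 0.446 -0.547  0.01 ]
455 172 [ 0.686 -0.5    0.015]
375 195 [ 0.605 -0.233  0.019]
373 250 [ 0.426 -0.225  0.007]
328 232 [ 0.483 -0.08   0.006]
282 230 [0.489 0.071 0.   ]
225 246 [0.432 0.244 0.044]
230 190 [0.612 0.238 0.044]
180 210 [0.551 0.41  0.004]
184 250 [ 0.42   0.389 -0.004]
350 150 [ 0.72  -0.144  0.139]
257 145 [0.778 0.166 0.004]
300 200 [0.589 0.014 0.   ]
```

View pics/ortho0.png

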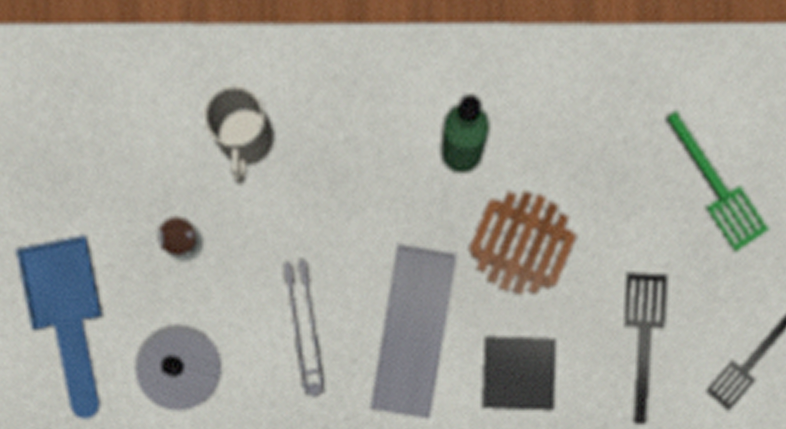

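```bash
cat > seg.py <<'E'
from h import *
res=0.0005
def crop(n,xc,yc,hw,z):
    return ortho(n,xc-hw,xc+hw,yc-hw,yc+hw,res,z)
def toW(px,xc,yc,hw): # px (col,row)
    px=np.atleast_2d(px);return np.c_[xc+hw-px[:,1]*res,yc+hw-px[:,0]*res]
def m2(mask,xc,yc,hw):
    n,l,st,ce=cv2.connectedComponentsWithStats(mask.astype(np.uint8))
    k=1+np.argmax(st[1:,4]);m=(l==k).astype(np.uint8)
    c=cv2.findContours(m,0,2)[0];c=max(c,key=cv2.contourArea)
    b=cv2.boxPoints(cv2.minAreaRect(c));bw=toW(b,xc,yc,hw)
    e=[bw[1]-bw[0],bw[2]-bw[1]];L=[np.linalg.norm(x) for x in e];a=e[int(np.argmax(L))]
    cen=bw.mean(0);ct=toW(ce[k],xc,yc,hw)[0];(ec,er)=cv2.minEnclosingCircle(c)
    return cen.round(4),np.round(L,4),round(np.degrees(np.arctan2(a[1],a[0]))%180,1),"centroid",ct.round(4),"circ",toW(ec,xc,yc,hw).round(4)[0],round(er*res,4),m
E
python3 - <<'E'
from seg import *
jobs={"turner":(.47,-.41,.13,.008),"rest":(.50,.40,.15,.004),"tray":(.47,-.08,.14,.008),"stand":(.605,-.235,.09,.018),"slate":(.426,-.225,.075,.008),"tongs":(.48,.077,.13,.012),"lid":(.43,.25,.08,.004),"knob":(.43,.25,.05,.044),"salt":(.605,.24,.05,.046)}
out=[]
for n in("top0","scene0"):
  for k,(x,y,hw,z) in jobs.items():
    o=crop(n,x,y,hw,z);hsv=cv2.cvtColor(o,cv2.COLOR_BGR2HSV);H,S,V=[hsv[...,j].astype(int) for j in range(3)]
    bg=np.median(V)
    if k=="rest":m=(S>90)&(H>95)&(H<125)
    elif k=="stand":m=(S>70)&(H<20)
    elif k=="salt":m=(S>60)&((H<20)|(H>170))&(V<110)
    elif k in("turner","slate"):m=V<85
    elif k=="knob":m=V<60
    else:m=(V<155)
    if k=="stand":m=cv2.morphologyEx(m.astype(np.uint8),cv2.MORPH_CLOSE,np.ones((21,21)))
    try:
        rr=m2(m,x,y,hw);print(n,k,*rr[:-1])
        oc=o.copy();oc[cv2.morphologyEx(rr[-1],cv2.MORPH_GRADIENT,np.ones((3,3)))>0]=(0,0,255)
    except Exception as e: print(n,k,e);oc=o
    out.append(cv2.resize(oc,(150,150)))
g=np.vstack([np.hstack(out[0:5]),np.hstack(out[5:9]+[out[0]]),np.hstack(out[9:14]),np.hstack(out[14:]+[out[0]])])
cv2.imwrite("pics/seg0.png",g)
E
```

```text
top0 turner [ 0.4618 -0.3992] [0.2102 0.0574] 177.8 centroid [ 0.4848 -0.3997] circ [ 0.463  -0.3981] 0.1064
top0 rest [0.4877 0.4024] [0.0953 0.2459] 11.5 centroid [0.517  0.4078] circ [0.4914 0.4027] 0.1266
top0 tray [ 0.4702 -0.0798] [0.2795 0.2795] 90.0 centroid [ 0.4702 -0.0798] circ [ 0.4702 -0.0798] 0.1976
top0 stand [ 0.6076 -0.229 ] [0.1376 0.1287] 157.2 centroid [ 0.6074 -0.2289] circ [ 0.6071 -0.2292] 0.0724
top0 slate [ 0.4273 -0.2251] [0.1005 0.1009] 88.4 centroid [ 0.4271 -0.2252] circ [ 0.427 -0.225] 0.0683
top0 tongs [0.4802 0.0772] [0.2595 0.2595] 90.0 centroid [0.4802 0.0773] circ [0.4802 0.0773] 0.1835
top0 lid [0.43 0.25] [0.16 0.16] 0.0 centroid [0.43 0.25] circ [0.43 0.25] 0.1131
top0 knob [0.4353 0.2477] [0.028  0.0321] 71.6 centroid [0.4351 0.2477] circ [0.435  0.2477] 0.0161
top0 salt [0.6102 0.2389] [0.0429 0.0472] 5.9 centroid [0.6097 0.2406] circ [0.6103 0.2397] 0.0245
scene0 turner [ 0.4606 -0.3973] [0.2158 0.0584] 177.7 centroid [ 0.4853 -0.3994] circ [ 0.4617 -0.3965] 0.1093
scene0 rest [0.4872 0.4006] [0.0953 0.2452] 11.2 centroid [0.5163 0.406 ] circ [0.4909 0.4016] 0.1265
scene0 tray [ 0.4702 -0.0798] [0.2795 0.2795] 90.0 centroid [ 0.4702 -0.0798] circ [ 0.4702 -0.0798] 0.1976
scene0 stand [ 0.602  -0.2263] [0.1267 0.1341] 67.1 centroid [ 0.6029 -0.2275] circ [ 0.6093 -0.2287] 0.0763
scene0 slate [ 0.4286 -0.2252] [0.102  0.1021] 87.7 centroid [ 0.4285 -0.2253] circ [ 0.4288 -0.2258] 0.0697
scene0 tongs [0.4802 0.0772] [0.2595 0.2595] 90.0 centroid [0.4802 0.0773] circ [0.4802 0.0773] 0.1835
scene0 lid [0.43 0.25] [0.16 0.16] 0.0 centroid [0.43 0.25] circ [0.43 0.25] 0.1131
scene0 knob [0.4429 0.2505] [0.0262 0.039 ] 12.1 centroid [0.4429 0.2506] circ [0.4428 0.2512] 0.0195
scene0 salt [0.6119 0.2387] [0.044  0.0501] 12.9 centroid [0.612 0.24 ] circ [0.6115 0.2406] 0.0254
```

View pics/seg0.png

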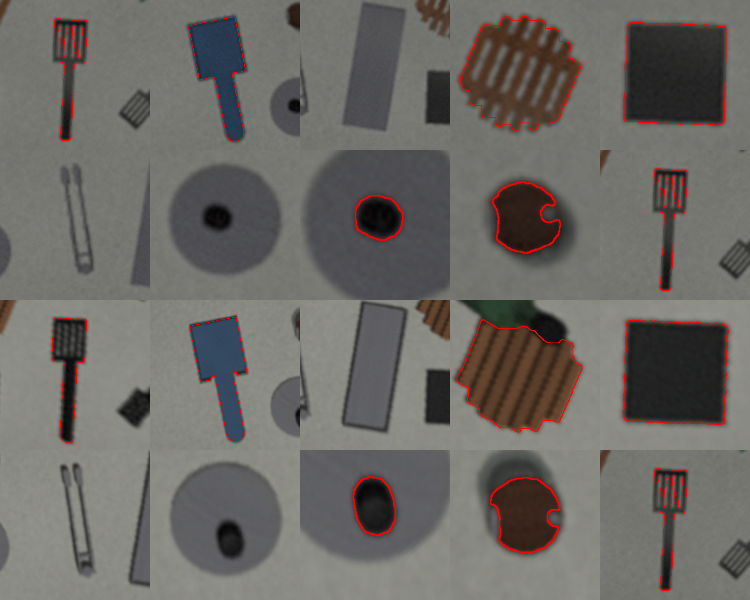

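```bash
python3 - <<'E'
from seg import *
jobs={"tray":(.47,-.08,.14,.010),"tongs":(.48,.077,.12,.012),"lid":(.43,.25,.075,.004)}
out=[]
for n in("top0","scene0"):
  for k,(x,y,hw,z) in jobs.items():
    o=crop(n,x,y,hw,z);b=cv2.cvtColor(cv2.GaussianBlur(o,(9,9),0),cv2.COLOR_BGR2LAB).astype(int)
    bb=b[...,2]; L=b[...,0]
    if k!="tongs":
        t,m=cv2.threshold((255-bb).astype(np.uint8),0,1,cv2.THRESH_OTSU)
    else: m=(L<np.median(L)-16)|(bb<np.median(bb)-4)
    m=m.astype(np.uint8);m=cv2.morphologyEx(m,cv2.MORPH_OPEN,np.ones((5,5)))
    mm=np.zeros_like(m);a=int(hw*.95/res/1);c0=m.shape[0]//2;a2=dict(tray=.05,tongs=.035,lid=.066)[k]
    w=int({"tray":.07,"tongs":.05,"lid":.068}[k]/res);mm[:,c0-w:c0+w]=1;m=m*mm
    rr=m2(m,x,y,hw);print(n,k,*rr[:-1])
    oc=o.copy();oc[cv2.morphologyEx(rr[-1],cv2.MORPH_GRADIENT,np.ones((3,3)))>0]=(0,0,255)
    out.append(cv2.resize(oc,(250,250)))
cv2.imwrite("pics/seg1.png",np.vstack([np.hstack(out[:3]),np.hstack(out[3:])]))
E
```

```text
top0 tray [ 0.4855 -0.0784] [0.2336 0.0854] 170.6 centroid [ 0.4847 -0.0783] circ [ 0.4855 -0.0782] 0.1218
top0 tongs [0.4896 0.0723] [0.0378 0.1936] 8.6 centroid [0.4892 0.072 ] circ [0.4902 0.068 ] 0.0969
top0 lid [0.4342 0.2502] [0.1168 0.1187] 82.4 centroid [0.4341 0.2497] circ [0.4347 0.2499] 0.0603
scene0 tray [ 0.4851 -0.0793] [0.2366 0.0893] 170.6 centroid [ 0.4851 -0.0793] circ [ 0.4845 -0.0785] 0.1241
scene0 tongs [0.4885 0.0705] [0.0393 0.2023] 9.0 centroid [0.4877 0.0711] circ [0.4876 0.0759] 0.1014
scene0 lid [0.4358 0.249 ] [0.1203 0.1176] 176.1 centroid [0.4357 0.2494] circ [0.4357 0.2494] 0.0605
```

View pics/seg1.png

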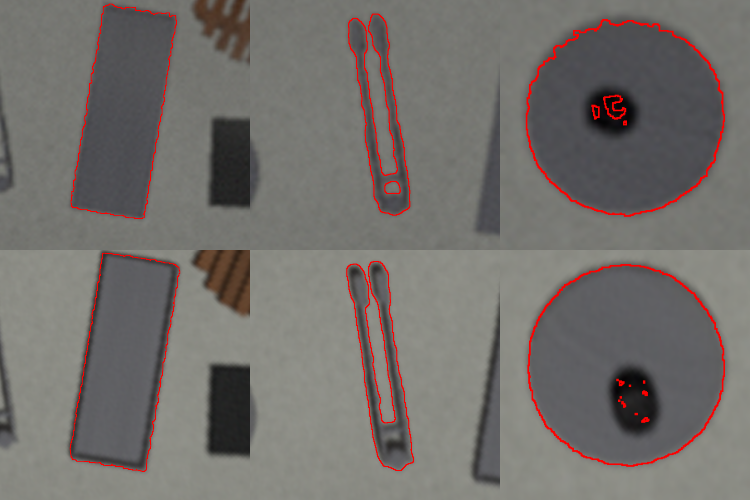

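>>> play_rows(targets=[0, 0, 0, 0, -5.1, 0, 0, 0, 0, 0, -5.1, 0, 0, 0, 0, 0, -5.1, 0, -0.025, 0.002, -0.028, 0, 0, 0, -0.025, 0.002, -0.028, 0, 0, 0, -0.025, 0.002, -0.028, 0, 0, 0, -0.025, 0.002, -0.028, 0, 0, 0, -0.025, 0.002, -0.028, 0, 0, 0, -0.025, 0.002, -0.028, 0, 0, 0, -0.025, 0.002, -0.028, 0, 0, 0, -0.025, 0.002, -0.028, 0, 0, 0, -0.025, 0.002, -0.028, 0, 0, 0], gripper=0.085)

```text
time: 1.15
position: [0.4249, 0.4001, 0.2131]
ee_rot: [-0.5, -0.5, 0.5, 0.5]
ft_force: [-0.3, 0.7, 0.6]
opening: 0.0852
```

```bash
cat >> h.py <<'E'
def goto(x,y,z,psi):
    P,q,s=pose();M=q.as_matrix();d=M.T@(np.array([x,y,z])-P)
    cur=np.degrees(np.arctan2(M[1,0],M[0,0]))
    print("t",round(s["time"],2),"P",P.round(4),"psi",round(cur,2),"tilt",M[:,1].round(4),"open",round(s["opening"],4),"F",np.round(s["ft_force"],1),"q7",np.round(s["qpos"],2)[[0,3,5,6]])
    M2=R.from_euler("z",psi-cur,degrees=True).as_matrix()@M
    print("wy total",round(-(psi-cur),2),"| then shift",(M2.T@(np.array([x,y,z])-P)).round(4), "| shift unrotated",d.round(4))
E
python3 -c "
from h import *
goto(.611,.2395,.15,90)"
```

```text
t 1.15 P [0.4249 0.4001 0.2131] psi 89.96 tilt [-1.e-04 -0.e+00 -1.e+00] open 0.0852 F [-0.3  0.7  0.6] q7 [-0.88  1.65  1.3   0.78]
wy total -0.04 | then shift [-0.1606  0.0631 -0.1862] | shift unrotated [-0.1605  0.0631 -0.1863]
```

>>> play_rows(targets=[-0.023, 0.009, -0.0265, 0, 0, 0, -0.023, 0.009, -0.0265, 0, 0, 0, -0.023, 0.009, -0.0265, 0, 0, 0, -0.023, 0.009, -0.0265, 0, 0, 0, -0.023, 0.009, -0.0265, 0, 0, 0, -0.023, 0.009, -0.0265, 0, 0, 0, -0.023, 0.009, -0.0265, 0, 0, 0, 0, 0, 0, 0, 0, 0])

```text
time: 1.82
position: [0.6136, 0.2308, 0.1477]
ee_rot: [0.505, 0.495, -0.499, -0.501]
ft_force: [-0.6, -0.8, 0.9]
opening: 0.085
```

```bash
python3 - <<'E'
from seg import *
p,d,i=grab("wrist","w1");
goto(.611,.2395,.01,90)
C=cloud(d,i)
m=(C[...,2]>.03)&(C[...,2]<.06)&(abs(C[...,0]-.611)<.05)&(abs(C[...,1]-.24)<.05)&(d>0)
Q=C[m];print(len(Q),Q.min(0),Q.max(0),np.median(Q,0))
for n in("top0","scene0"):
  pp,dd,ii=load(n);C=cloud(dd,ii);
  for nm,(x,y) in dict(oil=(.73,-.15),mug=(.76,.17)).items():
    m=(C[...,2]>.03)&(C[...,2]<.25)&(abs(C[...,0]-x)<.08)&(abs(C[...,1]-y)<.08);Q=C[m];print(n,nm,len(Q),Q.min(0).round(3),Q.max(0).round(3))
E
```

```text
t 1.87 P [0.6114 0.2346 0.1484] psi 89.5 tilt [-0.0011 -0.0042 -1.    ] open 0.085 F [-0.5  0.1 -0.6] q7 [-0.59  1.55  1.22  1.22]
wy total -0.5 | then shift [0.0055 0.1384 0.0002] | shift unrotated [0.0055 0.1384 0.0003]
3366 [0.58449371 0.21298732 0.03019769] [0.63727731 0.26510477 0.05371933] [0.60890884 0.23929557 0.04727196]
top0 oil 435 [ 0.707 -0.173  0.03 ] [ 0.759 -0.115  0.196]
top0 mug 415 [0.683 0.117 0.031] [0.797 0.196 0.095]
scene0 oil 947 [ 0.706 -0.173  0.03 ] [ 0.766 -0.116  0.194]
scene0 mug 934 [0.684 0.115 0.03 ] [0.799 0.194 0.094]
```

View pics/w1.png

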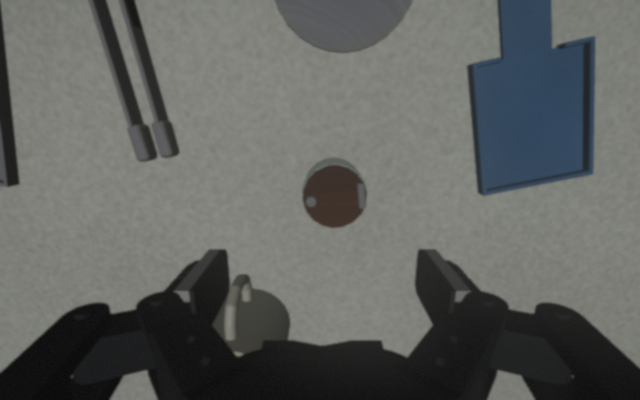

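>>> play_rows(targets=[0, 0.03, 0, 0, 0, 0, 0, 0.03, 0, 0, 0, 0, 0, 0, 0, 0, 0, 0, 0, 0, 0, 0, 0, 0])

```text
time: 2.2
position: [0.6071, 0.2411, 0.0888]
ee_rot: [-0.499, -0.499, 0.502, 0.501]
ft_force: [-0.3, 0.1, 0.0]
opening: 0.0852
```

```bash
python3 - <<'E'
from h import *
goto(.611,.2393,.01,90)
E
```

```text
t 2.2 P [0.6071 0.2411 0.0888] psi 90.04 tilt [-0.0042 -0.0013 -1.    ] open 0.0852 F [-0.3  0.1  0. ] q7 [-0.59  1.61  1.12  1.23]
wy total 0.04 | then shift [-0.0017  0.0788 -0.0042] | shift unrotated [-0.0017  0.0788 -0.0042]
```

>>> play_rows(targets=[0, 0.025, -0.001, 0, 0, 0, 0, 0.025, -0.001, 0, 0, 0, 0, 0.02, -0.001, 0, 0, 0, 0, 0.008, 0, 0, 0, 0, 0, 0, 0, 0, 0, 0, 0, 0, 0, 0, 0, 0])

```text
time: 2.7
position: [0.6131, 0.2413, 0.0141]
ee_rot: [0.5, 0.501, -0.499, -0.5]
ft_force: [0.2, 0.1, 1.1]
opening: 0.085
```

```bash
python3 - <<'E'
from h import *
goto(.611,.2393,.01,90)
E
```

```text
t 2.7 P [0.6131 0.2413 0.0141] psi 89.98 tilt [ 0.0019  0.001  -1.    ] open 0.085 F [0.2 0.1 1.1] q7 [-0.57  1.65  0.98  1.24]
wy total -0.02 | then shift [-0.002   0.0041  0.0021] | shift unrotated [-0.002   0.0041  0.0021]
```

>>> play_rows(targets=[-0.001, 0.003, 0.002, 0, 0, 0, 0, 0, 0, 0, 0, 0, 0, 0, 0, 0, 0, 0, 0, 0, 0, 0, 0, 0, 0, 0, 0, 0, 0, 0, 0, 0, 0, 0, 0, 0, 0, 0, 0, 0, 0, 0, 0, 0, 0, 0, 0, 0], gripper=0.04)

```text
time: 3.37
position: [0.6113, 0.24, 0.0111]
ee_rot: [0.5, 0.501, -0.499, -0.5]
ft_force: [-0.5, 1.0, 7.4]
opening: 0.0522
```

```bash
python3 - <<'E'
from h import *
goto(.4275,-.225,.13,90)
E
```

```text
t 3.37 P [0.6113 0.24   0.0111] psi 89.96 tilt [ 0.0023  0.0012 -1.    ] open 0.0522 F [-0.5  1.   7.4] q7 [-0.57  1.66  0.98  1.24]
wy total -0.04 | then shift [-0.4649 -0.1199  0.1835] | shift unrotated [-0.465  -0.1199  0.1832]
```

>>> play_rows(targets=[0, -0.01, 0, 0, 0, 0, 0, -0.015, 0, 0, 0, 0, 0, -0.02, 0, 0, 0, 0, 0, -0.02, 0, 0, 0, 0, 0, 0, 0, 0, 0, 0])

```text
time: 3.78
position: [0.6128, 0.2404, 0.0791]
ee_rot: [0.501, 0.502, -0.497, -0.499]
ft_force: [1.2, 0.7, -1.4]
opening: 0.0525
```

```bash
python3 - <<'E'
from h import *
goto(.4275,-.225,.13,90)
grab("wrist","w2");p,d,i=grab("scene","s2")
u=proj(i,[.611,.24,.07])[0].astype(int);c=p[u[1]-60:u[1]+80,u[0]-80:u[0]+80]
cv2.imwrite("pics/s2c.png",np.hstack([cv2.resize(cv2.convertScaleAbs(c,alpha=1.8),None,fx=2.5,fy=2.5),np.zeros((350,10,3),np.uint8)]))
E
```

```text
t 3.78 P [0.6128 0.2404 0.0791] psi 89.95 tilt [ 0.0064  0.003  -1.    ] open 0.0525 F [ 1.2  0.7 -1.4] q7 [-0.58  1.61  1.09  1.23]
wy total -0.05 | then shift [-0.4652 -0.0535  0.185 ] | shift unrotated [-0.4654 -0.0535  0.1846]
```

View pics/s2c.png

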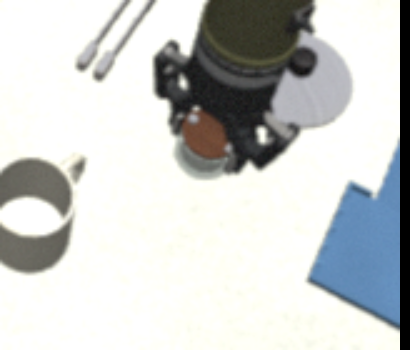

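View pics/w2.png

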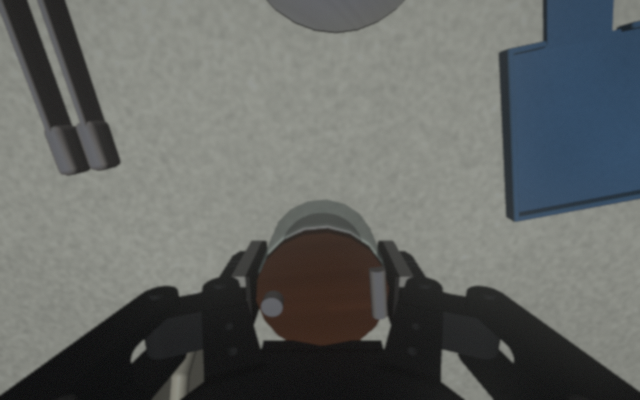

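>>> play_rows(targets=[-0.015, -0.006, 0.006, 0, 0, 0, -0.03, -0.006, 0.0117, 0, 0, 0, -0.03, -0.006, 0.0117, 0, 0, 0, -0.03, -0.006, 0.0117, 0, 0, 0, -0.03, -0.006, 0.0117, 0, 0, 0, -0.03, -0.006, 0.0117, 0, 0, 0, -0.03, 0, 0.0117, 0, 0, 0, -0.03, 0, 0.0117, 0, 0, 0, -0.03, 0, 0.0117, 0, 0, 0, -0.03, 0, 0.0117, 0, 0, 0, -0.03, 0, 0.0117, 0, 0, 0, -0.03, 0, 0.0117, 0, 0, 0])

```text
time: 4.88
position: [0.4732, -0.1065, 0.1088]
ee_rot: [-0.499, -0.499, 0.5, 0.501]
ft_force: [1.0, -1.1, -2.3]
opening: 0.0525
```

>>> play_rows(targets=[-0.03, 0, 0.0117, 0, 0, 0, -0.03, 0, 0.0117, 0, 0, 0, -0.03, 0, 0.0117, 0, 0, 0, -0.02, 0, 0.0117, 0, 0, 0, -0.01, 0, 0.002, 0, 0, 0, 0, 0, 0, 0, 0, 0, 0, 0, 0, 0, 0, 0, 0, 0, 0, 0, 0, 0])

```text
time: 5.55
position: [0.427, -0.2234, 0.1098]
ee_rot: [0.499, 0.5, -0.5, -0.5]
ft_force: [0.5, -0.6, -1.7]
opening: 0.0526
```

```bash
python3 - <<'E'
from seg import *
goto(.4275,-.225,.02,90)
p,d,i=grab("wrist","w3")
o=ortho("w3",.34,.6,-.35,-.1,.0005,.008);cv2.imwrite("pics/w3o.png",o)
E
```

```text
t 5.55 P [ 0.427  -0.2234  0.1098] psi 90.09 tilt [-7.e-04  1.e-03 -1.e+00] open 0.0526 F [ 0.5 -0.6 -1.7] q7 [-0.1   2.02  1.07  2.04]
wy total 0.09 | then shift [-0.0016  0.0898 -0.0006] | shift unrotated [-0.0016  0.0898 -0.0006]
```

View pics/w3.png

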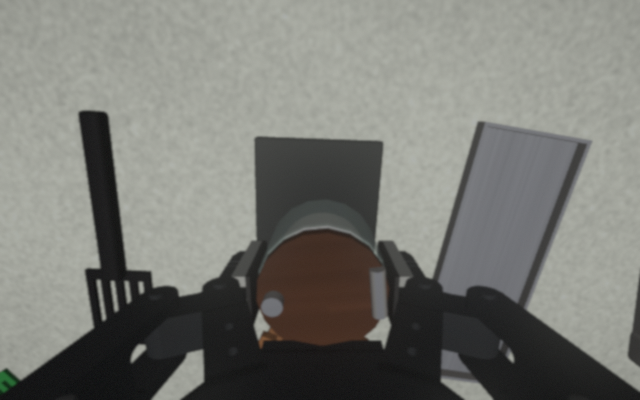

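>>> play_rows(targets=[-0.0015, 0.02, 0, 0, 0, 0, 0, 0.025, 0, 0, 0, 0, 0, 0.02, 0, 0, 0, 0, 0, 0.012, 0, 0, 0, 0, 0, 0.006, 0, 0, 0, 0, 0, 0.003, 0, 0, 0, 0, 0, 0, 0, 0, 0, 0, 0, 0, 0, 0, 0, 0])

```text
time: 6.27
position: [0.4273, -0.2267, 0.0249]
ee_rot: [0.5, 0.5, -0.5, -0.5]
ft_force: [0.8, -0.4, -1.8]
opening: 0.0526
```

```bash
python3 - <<'E'
from seg import *
goto(.4275,-.225,.0195,90)
E
```

```text
t 6.27 P [ 0.4273 -0.2267  0.0249] psi 90.01 tilt [ 1.2e-03 -2.0e-04 -1.0e+00] open 0.0526 F [ 0.8 -0.4 -1.8] q7 [-0.07  2.09  0.89  2.12]
wy total 0.01 | then shift [ 0.0017  0.0054 -0.0002] | shift unrotated [ 0.0017  0.0054 -0.0002]
```

>>> play_rows(targets=[0.001, 0.002, 0, 0, 0, 0, 0, 0.002, 0, 0, 0, 0, 0, 0.001, 0, 0, 0, 0, 0, 0, 0, 0, 0, 0, 0, 0, 0, 0, 0, 0])

```text
time: 6.68
position: [0.4264, -0.2259, 0.0194]
ee_rot: [0.5, 0.5, -0.5, -0.5]
ft_force: [0.5, -0.6, -1.5]
opening: 0.052
```

>>> play_rows(targets=[0, 0.001, 0, 0, 0, 0, 0, 0.0005, 0, 0, 0, 0, 0, 0, 0, 0, 0, 0])

```text
time: 6.93
position: [0.4266, -0.226, 0.019]
ee_rot: [-0.5, -0.5, 0.5, 0.5]
ft_force: [-4.5, 2.6, 10.3]
opening: 0.0524
```

Contact. Release and rise.

>>> play_rows(targets=[0, 0, 0, 0, 0, 0, 0, 0, 0, 0, 0, 0, 0, 0, 0, 0, 0, 0, 0, 0, 0, 0, 0, 0, 0, 0, 0, 0, 0, 0, 0, -0.005, 0, 0, 0, 0, 0, -0.02, 0, 0, 0, 0, 0, -0.035, 0, 0, 0, 0, 0, -0.035, 0, 0, 0, 0, 0, -0.02, 0, 0, 0, 0, 0, 0, 0, 0, 0, 0], gripper=0.08)

```text
time: 7.85
position: [0.4296, -0.2273, 0.138]
ee_rot: [0.503, 0.502, -0.498, -0.497]
ft_force: [0.3, -1.2, 0.8]
opening: 0.08
```

```bash
python3 - <<'E'
from seg import *
p,d,i=grab("wrist","w4")
goto(.457,-.3987,.10,87.8)
goto(.489,.0715,.1,99)
goto(.435,.2495,.1,90)
E
```

```text
t 7.9 P [ 0.4283 -0.2266  0.1355] psi 89.96 tilt [ 0.0057 -0.001  -1.    ] open 0.0799 F [ 0.4  0.6 -0.6] q7 [-0.11  1.99  1.12  2.02]
wy total 2.16 | then shift [-0.1709  0.0359 -0.0351] | shift unrotated [-0.1721  0.0359 -0.0287]
t 7.9 P [ 0.4283 -0.2266  0.1355] psi 89.96 tilt [ 0.0057 -0.001  -1.    ] open 0.0799 F [ 0.4  0.6 -0.6] q7 [-0.11  1.99  1.12  2.02]
wy total -9.04 | then shift [ 0.2849  0.0359 -0.1064] | shift unrotated [ 0.2981  0.0356 -0.0603]
t 7.9 P [ 0.4283 -0.2266  0.1355] psi 89.96 tilt [ 0.0057 -0.001  -1.    ] open 0.0799 F [ 0.4  0.6 -0.6] q7 [-0.11  1.99  1.12  2.02]
wy total -0.04 | then shift [ 0.4761  0.0351 -0.0065] | shift unrotated [ 0.4761  0.0351 -0.0062]
```

View pics/w4.png

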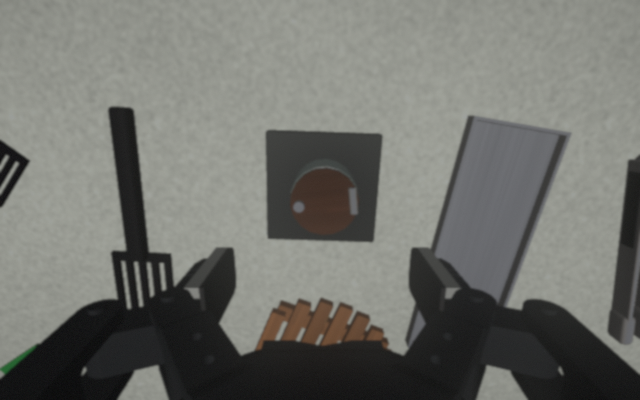

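>>> play_rows(targets=[0, 0, 0, 0, 2.1, 0, -0.0245, 0.005, -0.005, 0, 0, 0, -0.0245, 0.005, -0.005, 0, 0, 0, -0.0245, 0.005, -0.005, 0, 0, 0, -0.0245, 0.005, -0.005, 0, 0, 0, -0.0245, 0.005, -0.005, 0, 0, 0, -0.0245, 0.005, -0.005, 0, 0, 0, -0.0245, 0.005, -0.005, 0, 0, 0, 0, 0, 0, 0, 0, 0, 0, 0, 0, 0, 0, 0], gripper=0.06)

```text
time: 8.73
position: [0.4532, -0.3992, 0.0958]
ee_rot: [-0.509, -0.489, 0.491, 0.511]
ft_force: [-1.3, 0.4, 0.5]
opening: 0.0601
```

```bash
python3 - <<'E'
from seg import *
p,d,i=grab("wrist","w5")
goto(.457,-.3987,.003,87.8)
E
```

```text
t 8.78 P [ 0.4539 -0.3979  0.0963] psi 87.8 tilt [-0.0028  0.0017 -1.    ] open 0.0599 F [ 0.2  0.4 -0.4] q7 [0.15 1.75 1.11 2.4 ]
wy total 0.0 | then shift [-0.0008  0.0932 -0.0034] | shift unrotated [-0.0008  0.0932 -0.0034]
```

View pics/w5.png

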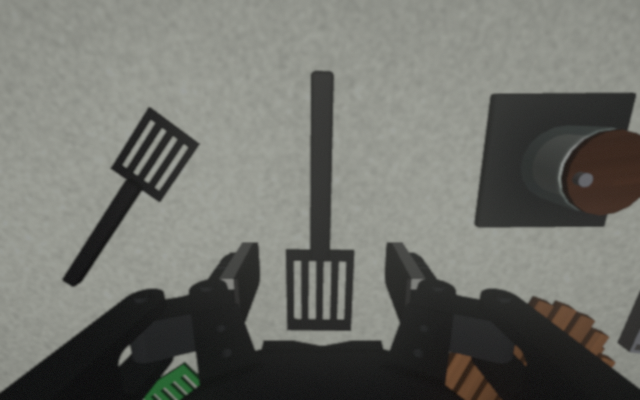

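```bash
python3 - <<'E'
from seg import *
x,y,hw=.462,-.399,.115
for z in(.004,.014):
  o=crop("w5",x,y,hw,z);V=o.max(2);m=(V<70).astype(np.uint8);m[:,:110]=0;m[:,350:]=0
  print(z,*m2(m,x,y,hw)[:-1])
E
```

```text
0.004 [ 0.4626 -0.4014] [0.2104 0.0546] 176.8 centroid [ 0.4823 -0.4026] circ [ 0.464  -0.4018] 0.1067
0.014 [ 0.4593 -0.4012] [0.2015 0.0521] 176.9 centroid [ 0.4783 -0.4024] circ [ 0.4606 -0.4011] 0.1022
```

>>> play_rows(targets=[-0.002, 0.02, -0.003, 0, 0.4, 0, 0, 0.025, 0, 0, 0, 0, 0, 0.02, 0, 0, 0, 0, 0, 0.014, 0, 0, 0, 0, 0, 0.008, 0, 0, 0, 0, 0, 0.004, 0, 0, 0, 0, 0, 0, 0, 0, 0, 0, 0, 0, 0, 0, 0, 0])

```text
time: 9.45
position: [0.4584, -0.4009, 0.0077]
ee_rot: [0.511, 0.489, -0.489, -0.51]
ft_force: [0.2, -0.1, 0.3]
opening: 0.0602
```

```bash
python3 - <<'E'
from seg import *
goto(.457,-.400,.003,87.4)
E
```

```text
t 9.45 P [ 0.4584 -0.4009  0.0077] psi 87.47 tilt [ 1.2e-03 -6.0e-04 -1.0e+00] open 0.0602 F [ 0.2 -0.1  0.3] q7 [0.19 1.8  0.95 2.45]
wy total 0.07 | then shift [0.0009 0.0047 0.0015] | shift unrotated [0.0009 0.0047 0.0015]
```

>>> play_rows(targets=[0.001, 0.002, 0.001, 0, 0, 0, 0, 0.002, 0, 0, 0, 0, 0, 0, 0, 0, 0, 0])

```text
time: 9.7
position: [0.4571, -0.3996, 0.0031]
ee_rot: [0.511, 0.489, -0.489, -0.511]
ft_force: [0.1, 0.9, -0.1]
opening: 0.0603
```

>>> play_rows(targets=[0, 0, 0, 0, 0, 0, 0, 0, 0, 0, 0, 0, 0, 0, 0, 0, 0, 0, 0, 0, 0, 0, 0, 0, 0, 0, 0, 0, 0, 0, 0, 0, 0, 0, 0, 0, 0, 0, 0, 0, 0, 0], gripper=0.005)

```text
time: 10.28
position: [0.4571, -0.3999, 0.0032]
ee_rot: [0.511, 0.489, -0.489, -0.511]
ft_force: [-1.5, 0.1, 3.6]
opening: 0.0144
```

>>> play_rows(targets=[0, -0.01, 0, 0, 0, 0, 0, -0.02, 0, 0, 0, 0, 0, -0.025, 0, 0, 0, 0, 0, -0.025, 0, 0, 0, 0, 0, -0.02, 0, 0, 0, 0, 0, -0.01, 0, 0, 0, 0, 0, 0, 0, 0, 0, 0])

```text
time: 10.87
position: [0.4581, -0.4006, 0.1155]
ee_rot: [0.513, 0.489, -0.488, -0.509]
ft_force: [0.0, 0.1, -1.6]
opening: 0.0136
```

```bash
python3 - <<'E'
from seg import *
goto(.482,.4004,.11,101.4)
p,d,i=grab("wrist","w6")
E
```

```text
t 10.87 P [ 0.4581 -0.4006  0.1155] psi 87.46 tilt [ 0.0041 -0.0022 -1.    ] open 0.0136 F [ 0.   0.1 -1.6] q7 [0.14 1.72 1.14 2.39]
wy total -13.94 | then shift [ 0.7805  0.0047 -0.1817] | shift unrotated [0.8013 0.0038 0.0117]
```

View pics/w6.png

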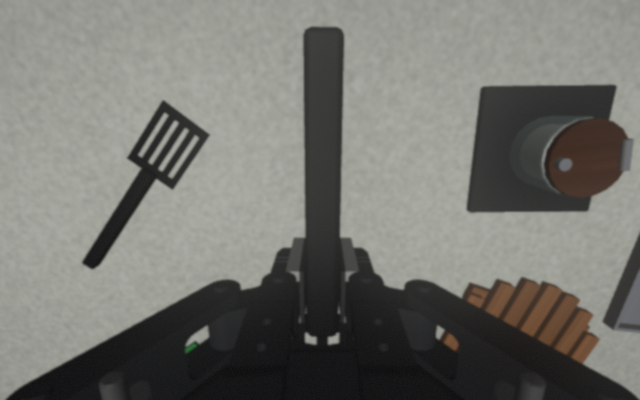

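>>> play_rows(targets=[0.015, 0, 0, 0, 0, 0, 0.025, 0, 0, 0, 0, 0, 0.03, 0, 0, 0, 0, 0, 0.03, 0, 0, 0, 0, 0, 0.03, 0, 0, 0, 0, 0, 0.03, 0, 0, 0, 0, 0, 0.03, 0, 0, 0, 0, 0, 0.03, 0, 0, 0, 0, 0, 0.03, 0, 0, 0, 0, 0, 0.03, 0, 0, 0, 0, 0, 0.03, 0, 0, 0, 0, 0, 0.03, 0, 0, 0, 0, 0])

```text
time: 11.92
position: [0.4704, -0.0582, 0.1111]
ee_rot: [-0.51, -0.488, 0.49, 0.512]
ft_force: [0.1, 0.3, -0.4]
opening: 0.0144
```

>>> play_rows(targets=[0.03, 0, 0, 0, 0, 0, 0.03, 0, 0, 0, 0, 0, 0.03, 0, 0, 0, 0, 0, 0.03, 0, 0, 0, 0, 0, 0.03, 0, 0, 0, 0, 0, 0.03, 0, 0, 0, 0, 0, 0.03, 0, 0, 0, 0, 0, 0.03, 0, 0, 0, 0, 0, 0.03, 0, 0, 0, 0, 0, 0.03, 0, 0, 0, 0, 0, 0.03, 0, 0, 0, 0, 0, 0.03, 0, 0, 0, 0, 0])

```text
time: 12.92
position: [0.4865, 0.3006, 0.1105]
ee_rot: [-0.511, -0.488, 0.49, 0.511]
ft_force: [0.1, 0.7, -1.1]
opening: 0.0144
```

>>> play_rows(targets=[0.03, 0, 0, 0, 0, 0, 0.02, 0, 0, 0, 0, 0, 0, 0, 0, 0, -3.5, 0, 0, 0, 0, 0, -3.5, 0, 0, 0, 0, 0, -3.5, 0, 0, 0, 0, 0, -3.5, 0, 0, 0, 0, 0, 0, 0, 0, 0, 0, 0, 0, 0, 0, 0, 0, 0, 0, 0])

```text
time: 13.67
position: [0.4896, 0.3492, 0.1116]
ee_rot: [-0.448, -0.546, 0.548, 0.448]
ft_force: [-0.6, 0.6, 0.7]
opening: 0.0141
```

```bash
python3 - <<'E'
from seg import *
goto(.482,.4004,.0085,101.4)
p,d,i=grab("wrist","w7")
p,d,i=grab("top","t7")
o=ortho("t7",.33,.63,.3,.55,.0005,.004);cv2.imwrite("pics/t7o.png",cv2.convertScaleAbs(o,alpha=1.8))
E
```

```text
t 13.67 P [0.4896 0.3492 0.1116] psi 101.37 tilt [-0.0016 -0.0011 -1.    ] open 0.0141 F [-0.6  0.6  0.7] q7 [-0.75  1.72  1.12  1.13]
wy total -0.03 | then shift [ 0.0517  0.1031 -0.0029] | shift unrotated [ 0.0517  0.1031 -0.0029]
```

View pics/w7.png

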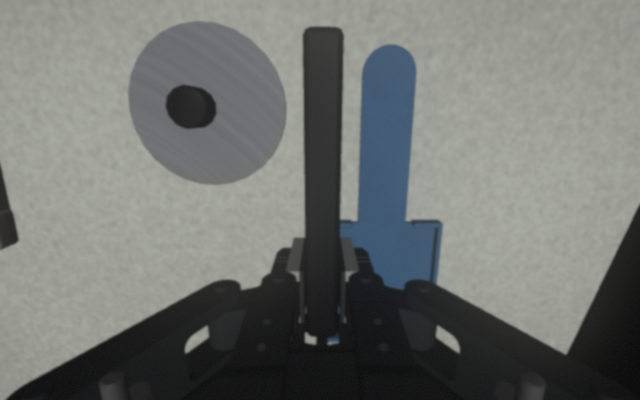

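View pics/t7o.png

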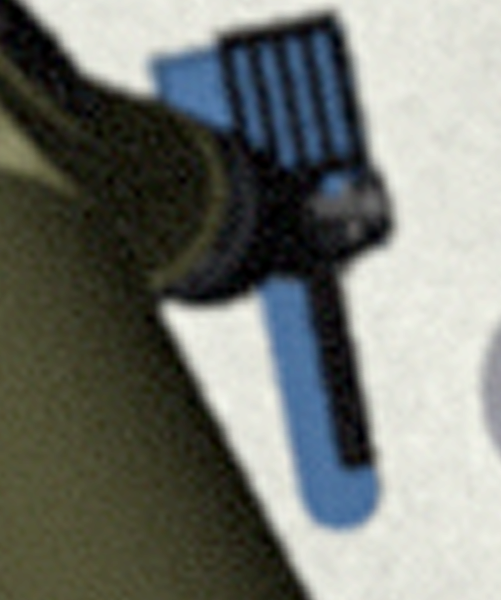

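>>> play_rows(targets=[0.025, 0, -0.0015, 0, 0, 0, 0.0265, 0, -0.0015, 0, 0, 0, 0, 0.02, 0, 0, 0, 0, 0, 0.025, 0, 0, 0, 0, 0, 0.02, 0, 0, 0, 0, 0, 0.01, 0, 0, 0, 0, 0, 0, 0, 0, 0, 0, 0, 0, 0, 0, 0, 0])

```text
time: 14.43
position: [0.483, 0.4006, 0.0379]
ee_rot: [-0.448, -0.547, 0.547, 0.448]
ft_force: [-0.3, -0.2, -0.9]
opening: 0.014
```

```bash
python3 - <<'E'
from seg import *
goto(.482,.4004,.0085,101.4)
p,d,i=grab("wrist","w8")
p,d,i=grab("scene","s8")
o=ortho("s8",.33,.63,.3,.55,.0005,.004);cv2.imwrite("pics/s8o.png",np.hstack([cv2.convertScaleAbs(o,alpha=1.6)[:400],p[200:,380:][:, :].copy().repeat(2,0).repeat(2,1)[:400,:280]]))
E
```

```text
t 14.43 P [0.483  0.4006 0.0379] psi 101.43 tilt [-2.e-04 -3.e-04 -1.e+00] open 0.014 F [-0.3 -0.2 -0.9] q7 [-0.79  1.71  1.    1.06]
wy total 0.03 | then shift [-0.      0.0294  0.001 ] | shift unrotated [-0.      0.0294  0.001 ]
```

View pics/w8.png

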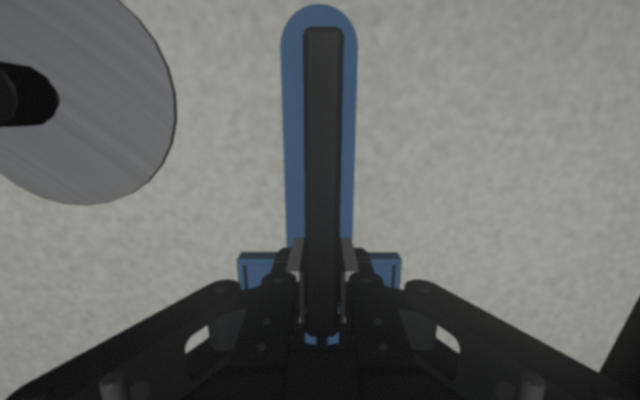

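View pics/s8o.png

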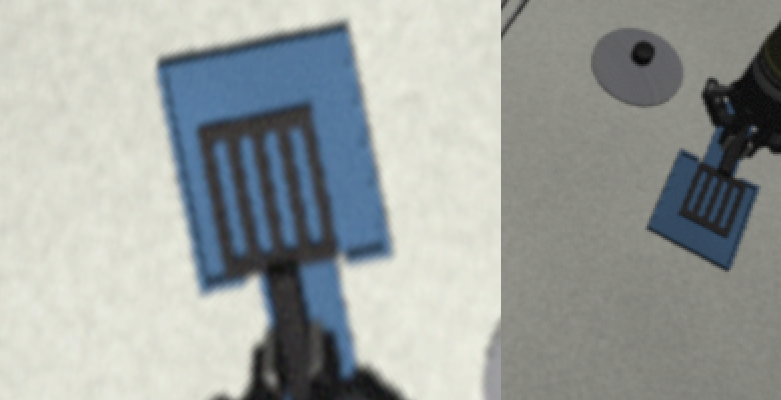

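>>> play_rows(targets=[-0.001, 0.012, 0.001, 0, 0, 0, 0, 0.01, 0, 0, 0, 0, 0, 0.005, 0, 0, 0, 0, 0, 0.002, 0, 0, 0, 0, 0, 0, 0, 0, 0, 0, 0, 0, 0, 0, 0, 0])

```text
time: 15.03
position: [0.4822, 0.3996, 0.0087]
ee_rot: [0.448, 0.547, -0.547, -0.448]
ft_force: [1.2, 0.7, -1.6]
opening: 0.014
```

>>> play_rows(targets=[0, 0.001, 0, 0, 0, 0, 0, 0, 0, 0, 0, 0, 0, 0, 0, 0, 0, 0])

```text
time: 15.28
position: [0.4823, 0.3997, 0.0081]
ee_rot: [0.448, 0.548, -0.547, -0.448]
ft_force: [0.1, -0.4, 0.2]
opening: 0.0139
```

>>> play_rows(targets=[0, 0.001, 0, 0, 0, 0, 0, 0, 0, 0, 0, 0, 0, 0, 0, 0, 0, 0])

```text
time: 15.53
position: [0.4824, 0.3998, 0.0072]
ee_rot: [0.448, 0.548, -0.547, -0.448]
ft_force: [0.1, 0.3, 0.4]
opening: 0.0144
```

>>> play_rows(targets=[0, 0, 0, 0, 0, 0, 0, 0, 0, 0, 0, 0, 0, 0, 0, 0, 0, 0, 0, 0, 0, 0, 0, 0, 0, -0.01, 0, 0, 0, 0, 0, -0.025, 0, 0, 0, 0, 0, -0.035, 0, 0, 0, 0, 0, -0.035, 0, 0, 0, 0, 0, -0.025, 0, 0, 0, 0, 0, 0, 0, 0, 0, 0, 0, 0, 0, 0, 0, 0], gripper=0.04)

```text
time: 16.45
position: [0.4833, 0.4005, 0.1399]
ee_rot: [0.448, 0.549, -0.546, -0.447]
ft_force: [0.4, -0.1, -0.2]
opening: 0.04
```

```bash
python3 - <<'E'
from seg import *
p,d,i=grab("wrist","w9")
goto(.435,.2495,.10,90)
E
```

```text
t 16.5 P [0.4823 0.3997 0.1377] psi 101.45 tilt [ 9.e-04  1.e-03 -1.e+00] open 0.0396 F [ 0.4 -0.6 -1. ] q7 [-0.8   1.63  1.18  1.06]
wy total 11.45 | then shift [-0.1502  0.0376  0.0473] | shift unrotated [-0.1378  0.0376  0.0762]
```

View pics/w9.png

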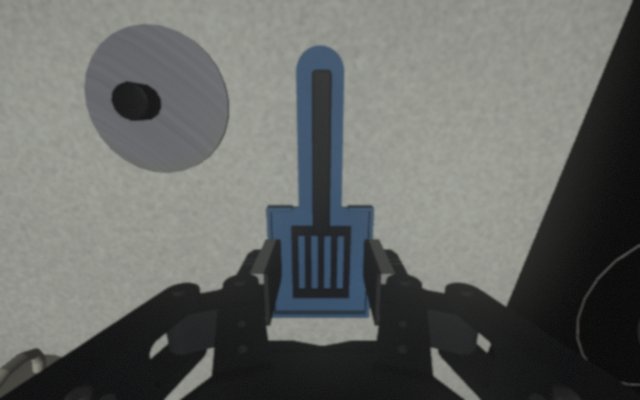

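>>> play_rows(targets=[0, 0, 0, 0, 5.7, 0, 0, 0, 0, 0, 5.7, 0, -0.025, 0.005, 0.008, 0, 0, 0, -0.025, 0.005, 0.008, 0, 0, 0, -0.025, 0.005, 0.008, 0, 0, 0, -0.025, 0.005, 0.008, 0, 0, 0, -0.025, 0.005, 0.008, 0, 0, 0, -0.025, 0.005, 0.007, 0, 0, 0, 0, 0, 0, 0, 0, 0, 0, 0, 0, 0, 0, 0], gripper=0.06)

```text
time: 17.33
position: [0.4341, 0.2474, 0.1053]
ee_rot: [-0.5, -0.499, 0.501, 0.501]
ft_force: [-0.9, 0.1, 0.2]
opening: 0.0599
```

```bash
python3 - <<'E'
from seg import *
p,d,i=grab("wrist","w10")
goto(.435,.2495,.02,90)
C=cloud(d,i);m=(C[...,2]>.037)&(C[...,2]<.055)&(np.hypot(C[...,0]-.435,C[...,1]-.25)<.03)&(d>0)
Q=C[m];print(len(Q),Q.min(0),Q.max(0),np.median(Q,0))
E
```

```text
t 17.38 P [0.4346 0.2491 0.1059] psi 90.02 tilt [-1.5e-03 -6.0e-04 -1.0e+00] open 0.06 F [-1.   0.8  0.8] q7 [-0.72  1.97  1.07  1.02]
wy total 0.02 | then shift [ 0.0005  0.0859 -0.0005] | shift unrotated [ 0.0005  0.0859 -0.0005]
1237 [0.42299074 0.23440702 0.03705085] [0.45018273 0.26142452 0.04706297] [0.4351166  0.24823204 0.04501199]
```

View pics/w10.png

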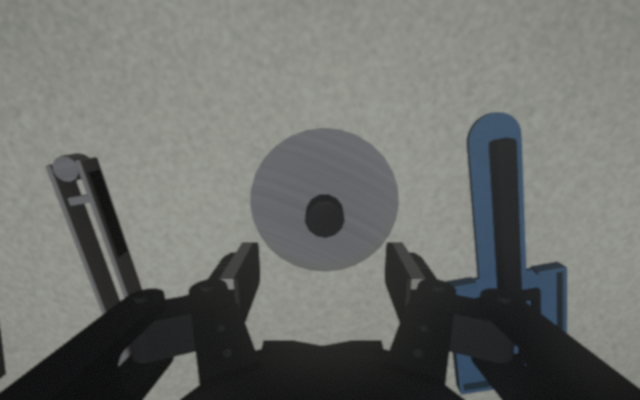

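>>> play_rows(targets=[-0.0005, 0.02, -0.001, 0, 0, 0, 0, 0.025, 0, 0, 0, 0, 0, 0.02, 0, 0, 0, 0, 0, 0.01, 0, 0, 0, 0, 0, 0.006, 0, 0, 0, 0, 0, 0, 0, 0, 0, 0, 0, 0, 0, 0, 0, 0, 0, 0, 0, 0, 0, 0])

```text
time: 18.05
position: [0.4372, 0.2498, 0.0269]
ee_rot: [0.5, 0.501, -0.5, -0.5]
ft_force: [0.1, 0.4, 0.3]
opening: 0.0599
```

```bash
python3 - <<'E'
from seg import *
goto(.4355,.2485,.02,90)
E
```

```text
t 18.05 P [0.4372 0.2498 0.0269] psi 90.07 tilt [ 0.0018  0.0013 -1.    ] open 0.0599 F [0.1 0.4 0.3] q7 [-0.71  2.03  0.9   1.04]
wy total 0.07 | then shift [-0.0013  0.0069  0.0017] | shift unrotated [-0.0013  0.0069  0.0017]
```

>>> play_rows(targets=[-0.001, 0.004, 0.001, 0, 0, 0, 0, 0.003, 0, 0, 0, 0, 0, 0, 0, 0, 0, 0, 0, 0, 0, 0, 0, 0])

```text
time: 18.38
position: [0.4352, 0.2479, 0.0189]
ee_rot: [0.5, 0.5, -0.5, -0.5]
ft_force: [0.2, 0.2, 0.2]
opening: 0.0596
```

>>> play_rows(targets=[0, 0, 0, 0, 0, 0, 0, 0, 0, 0, 0, 0, 0, 0, 0, 0, 0, 0, 0, 0, 0, 0, 0, 0, 0, 0, 0, 0, 0, 0, 0, 0, 0, 0, 0, 0, 0, 0, 0, 0, 0, 0], gripper=0.015)

```text
time: 18.97
position: [0.4356, 0.2482, 0.0193]
ee_rot: [0.5, 0.501, -0.5, -0.5]
ft_force: [-1.2, -1.0, 5.3]
opening: 0.0263
```

>>> play_rows(targets=[0, -0.008, 0, 0, 0, 0, 0, -0.015, 0, 0, 0, 0, 0, -0.02, 0, 0, 0, 0, 0, -0.02, 0, 0, 0, 0, 0, -0.02, 0, 0, 0, 0, 0, -0.01, 0, 0, 0, 0, 0, 0, 0, 0, 0, 0, 0, 0, 0, 0, 0, 0])

```text
time: 19.63
position: [0.4351, 0.2479, 0.1115]
ee_rot: [0.5, 0.5, -0.5, -0.5]
ft_force: [-0.4, 0.6, -2.0]
opening: 0.0263
```

```bash
python3 - <<'E'
from seg import *
goto(.607,-.229,.1,90)
p,d,i=grab("wrist","w11");grab("scene","s11")
E
```

```text
t 19.63 P [0.4351 0.2479 0.1115] psi 90.06 tilt [-0.e+00  1.e-04 -1.e+00] open 0.0263 F [-0.4  0.6 -2. ] q7 [-0.72  1.97  1.08  1.02]
wy total 0.06 | then shift [-0.4769  0.0115 -0.1719] | shift unrotated [-0.4771  0.0115 -0.1714]
```

View pics/w11.png

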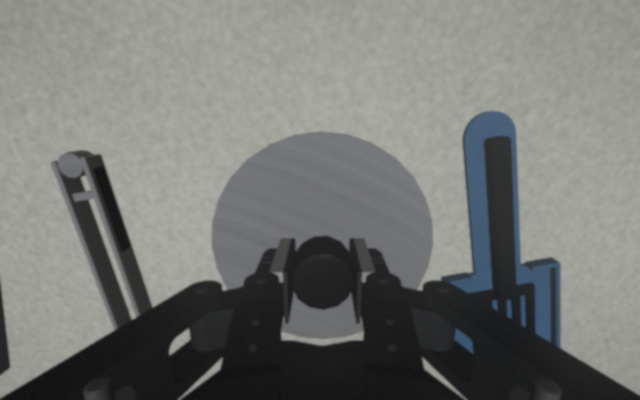

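Lid held level by the knob at (321,275). Carry it to the stand.

>>> play_rows(targets=[-0.012, 0, -0.0043, 0, 0, 0, -0.022, 0, -0.008, 0, 0, 0, -0.027, 0, -0.0097, 0, 0, 0, -0.027, 0, -0.0097, 0, 0, 0, -0.027, 0, -0.0097, 0, 0, 0, -0.027, 0, -0.0097, 0, 0, 0, -0.027, 0, -0.0097, 0, 0, 0, -0.027, 0, -0.0097, 0, 0, 0, -0.027, 0, -0.0097, 0, 0, 0, -0.027, 0, -0.0097, 0, 0, 0, -0.027, 0, -0.0097, 0, 0, 0, -0.027, 0, -0.0097, 0, 0, 0])

```text
time: 20.73
position: [0.5441, -0.0572, 0.1102]
ee_rot: [-0.499, -0.5, 0.501, 0.5]
ft_force: [0.6, 0.0, -2.1]
opening: 0.0264
```

>>> play_rows(targets=[-0.027, 0, -0.0097, 0, 0, 0, -0.027, 0, -0.0097, 0, 0, 0, -0.027, 0, -0.0097, 0, 0, 0, -0.027, 0, -0.0097, 0, 0, 0, -0.027, 0, -0.0097, 0, 0, 0, -0.022, 0, -0.008, 0, 0, 0, -0.012, 0, -0.0043, 0, 0, 0, -0.003, 0, -0.001, 0, 0, 0, 0, 0, 0, 0, 0, 0, 0, 0, 0, 0, 0, 0])

```text
time: 21.57
position: [0.6064, -0.2258, 0.1109]
ee_rot: [0.499, 0.501, -0.501, -0.5]
ft_force: [-0.4, 0.3, -2.0]
opening: 0.0264
```

```bash
python3 - <<'E'
from seg import *
goto(.607,-.229,.0375,90)
p,d,i=grab("wrist","w12");p,d,i=grab("scene","s12");cv2.imwrite("pics/s12c.png",cv2.resize(cv2.convertScaleAbs(p[80:280,180:420],alpha=1.6),None,fx=3,fy=3))
E
```

```text
t 21.57 P [ 0.6064 -0.2258  0.1109] psi 90.13 tilt [-0.0016  0.0019 -1.    ] open 0.0264 F [-0.4  0.3 -2. ] q7 [-0.07  1.62  1.16  2.05]
wy total 0.13 | then shift [-0.0034  0.0734 -0.0007] | shift unrotated [-0.0034  0.0734 -0.0007]
```

View pics/w12.png

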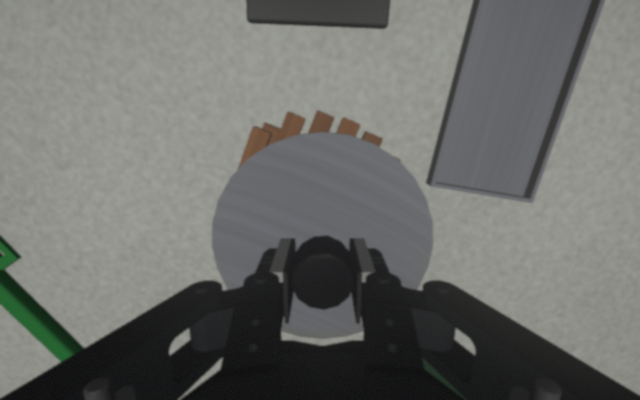

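View pics/s12c.png

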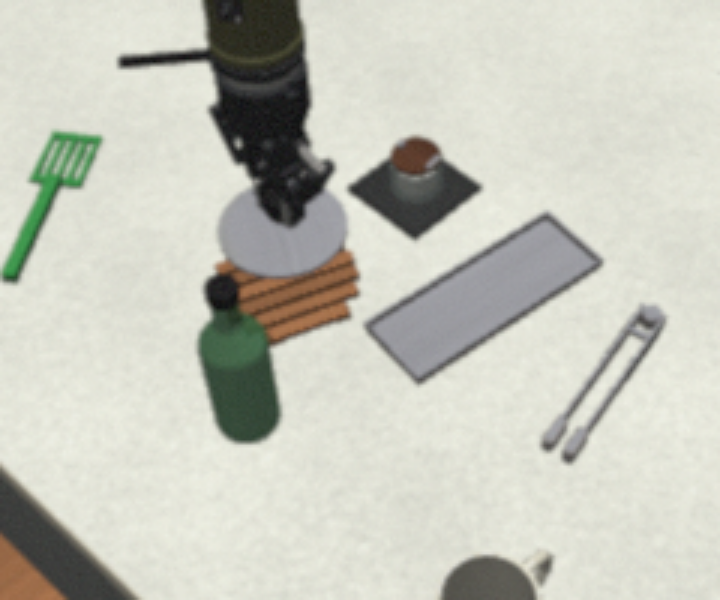

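```bash
python3 - <<'E'
from seg import *
for n in("top0","scene0","w4","w5"):
  p,d,i=load(n);C=cloud(d,i);hsv=cv2.cvtColor(p,cv2.COLOR_BGR2HSV)
  m=(np.hypot(C[...,0]-.607,C[...,1]+.229)<.09)&(C[...,2]>.011)&(C[...,2]<.026)&(d>0)&(hsv[...,1]>60)&(hsv[...,0]<20)
  Q=C[m][:,:2]
  if len(Q)<10:continue
  h=cv2.convexHull((Q*1e4).astype(np.int32));(c,rr)=cv2.minEnclosingCircle(h);print(n,len(Q),np.array(c)/1e4,rr/1e4,Q.min(0),Q.max(0),np.median(C[m][:,2]))
E
```

```text
top0 865 [ 0.60724487 -0.22869128] 0.072026513671875 [ 0.53878542 -0.29917411] [ 0.67619451 -0.15733879] 0.017629859364472367
scene0 1191 [ 0.60695972 -0.2292429 ] 0.07305799560546875 [ 0.53660079 -0.301812  ] [ 0.66597373 -0.15673672] 0.017719066734029898
w4 3049 [ 0.592   -0.22835] 0.06593773193359374 [ 0.53602157 -0.29424448] [ 0.59559596 -0.16254829] 0.019116565327187862
w5 3459 [ 0.6066  -0.22855] 0.07168287353515625 [ 0.53580439 -0.29996282] [ 0.63995152 -0.15727891] 0.018784593439145375
```

>>> play_rows(targets=[-0.0025, 0.015, -0.0005, 0, 0, 0, 0, 0.02, 0, 0, 0, 0, 0, 0.018, 0, 0, 0, 0, 0, 0.01, 0, 0, 0, 0, 0, 0.004, 0, 0, 0, 0, 0, 0, 0, 0, 0, 0, 0, 0, 0, 0, 0, 0])

```text
time: 22.25
position: [0.6077, -0.2303, 0.0452]
ee_rot: [0.5, 0.5, -0.5, -0.499]
ft_force: [0.0, 0.2, -1.0]
opening: 0.0262
```

```bash
python3 - <<'E'
from seg import *
goto(.607,-.229,.0375,90)
E
```

```text
t 22.25 P [ 0.6077 -0.2303  0.0452] psi 90.07 tilt [ 7.e-04 -2.e-04 -1.e+00] open 0.0262 F [ 0.   0.2 -1. ] q7 [-0.05  1.66  1.04  2.08]
wy total 0.07 | then shift [0.0013 0.0077 0.0008] | shift unrotated [0.0013 0.0077 0.0008]
```

>>> play_rows(targets=[0.001, 0.003, 0, 0, 0, 0, 0, 0.002, 0, 0, 0, 0, 0, 0.001, 0, 0, 0, 0, 0, 0, 0, 0, 0, 0, 0, 0, 0, 0, 0, 0])

```text
time: 22.67
position: [0.6075, -0.2293, 0.039]
ee_rot: [0.5, 0.5, -0.5, -0.5]
ft_force: [0.1, -1.1, -1.3]
opening: 0.0262
```

>>> play_rows(targets=[0, 0.001, 0, 0, 0, 0, 0, 0, 0, 0, 0, 0, 0, 0, 0, 0, 0, 0])

```text
time: 22.92
position: [0.6073, -0.2293, 0.0378]
ee_rot: [0.5, 0.5, -0.5, -0.5]
ft_force: [-0.5, -0.7, -1.7]
opening: 0.0263
```

>>> play_rows(targets=[0, 0.001, 0, 0, 0, 0, 0, 0, 0, 0, 0, 0, 0, 0, 0, 0, 0, 0])

```text
time: 23.17
position: [0.6075, -0.2294, 0.0374]
ee_rot: [0.5, 0.5, -0.5, -0.5]
ft_force: [-1.9, 0.9, 3.6]
opening: 0.0262
```

Contact; release and rise.

>>> play_rows(targets=[0, 0, 0, 0, 0, 0, 0, 0, 0, 0, 0, 0, 0, 0, 0, 0, 0, 0, 0, 0, 0, 0, 0, 0, 0, 0, 0, 0, 0, 0, 0, -0.01, 0, 0, 0, 0, 0, -0.025, 0, 0, 0, 0, 0, -0.03, 0, 0, 0, 0, 0, -0.025, 0, 0, 0, 0, 0, 0, 0, 0, 0, 0, 0, 0, 0, 0, 0, 0], gripper=0.06)

```text
time: 24.08
position: [0.6088, -0.23, 0.1297]
ee_rot: [0.501, 0.501, -0.499, -0.498]
ft_force: [-0.5, 0.2, -1.1]
opening: 0.0598
```

```bash
python3 - <<'E'
from seg import *
goto(.489,.0715,.10,99)
p,d,i=grab("wrist","w13")
C=cloud(d,i);m=(C[...,2]>.055)&(C[...,2]<.075)&(np.hypot(C[...,0]-.607,C[...,1]+.229)<.03)&(d>0);Q=C[m];print(len(Q),Q.min(0),Q.max(0))
E
```

```text
t 24.08 P [ 0.6088 -0.23    0.1297] psi 90.05 tilt [ 0.0047 -0.001  -1.    ] open 0.0598 F [-0.5  0.2 -1.1] q7 [-0.07  1.59  1.19  2.05]
wy total -8.95 | then shift [0.3165 0.029  0.0712] | shift unrotated [0.3016 0.0288 0.1196]
1179 [ 0.59505465 -0.24340716  0.0550471 ] [ 0.62176182 -0.21632998  0.06506992]
```

View pics/w13.png

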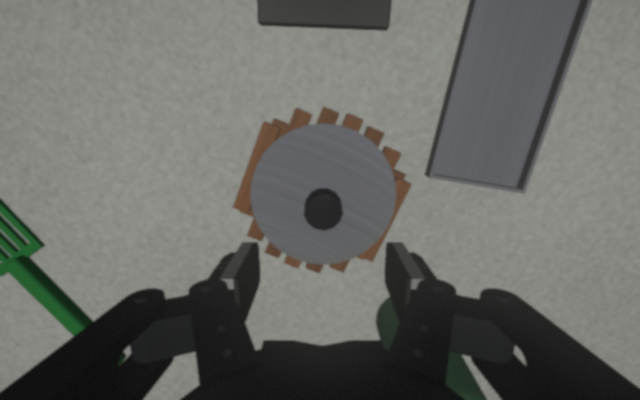

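>>> play_rows(targets=[0, 0, 0, 0, -4.5, 0, 0, 0, 0, 0, -4.5, 0, 0.035, 0.003, 0.008, 0, 0, 0, 0.035, 0.003, 0.008, 0, 0, 0, 0.035, 0.003, 0.008, 0, 0, 0, 0.035, 0.003, 0.008, 0, 0, 0, 0.035, 0.003, 0.008, 0, 0, 0, 0.035, 0.003, 0.008, 0, 0, 0, 0.035, 0.003, 0.008, 0, 0, 0, 0.035, 0.003, 0.008, 0, 0, 0, 0.035, 0.003, 0.008, 0, 0, 0])

```text
time: 25.05
position: [0.4846, 0.0718, 0.0986]
ee_rot: [-0.458, -0.537, 0.539, 0.459]
ft_force: [1.4, -0.1, 0.1]
opening: 0.0599
```

>>> play_rows(targets=[0, 0, 0, 0, 0, 0, 0, 0, 0, 0, 0, 0, 0, 0, 0, 0, 0, 0])

```text
time: 25.3
position: [0.4862, 0.0698, 0.0991]
ee_rot: [-0.459, -0.537, 0.538, 0.459]
ft_force: [0.7, -0.7, -0.1]
opening: 0.0599
```

```bash
python3 - <<'E'
from seg import *
goto(.489,.0715,.003,99)
p,d,i=grab("wrist","w14")
cv2.imwrite("pics/w14o.png",ortho("w14",.36,.6,-.02,.18,.0005,.012))
E
```

```text
t 25.3 P [0.4862 0.0698 0.0991] psi 99.07 tilt [-0.0012 -0.001  -1.    ] open 0.0599 F [ 0.7 -0.7 -0.1] q7 [-0.49  2.    1.05  1.56]
wy total 0.07 | then shift [ 0.0013  0.0961 -0.0031] | shift unrotated [ 0.0013  0.0961 -0.0031]
```

View pics/w14.png

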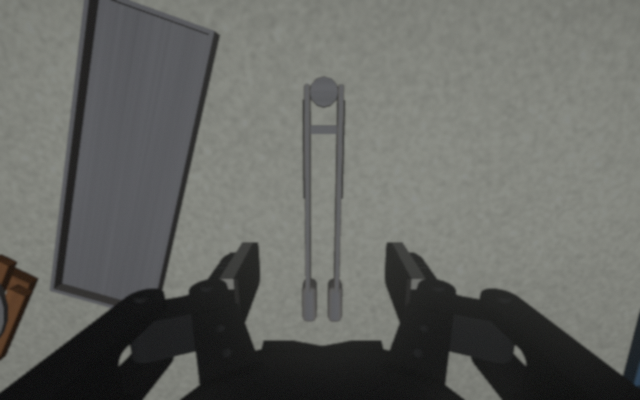

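View pics/w14o.png

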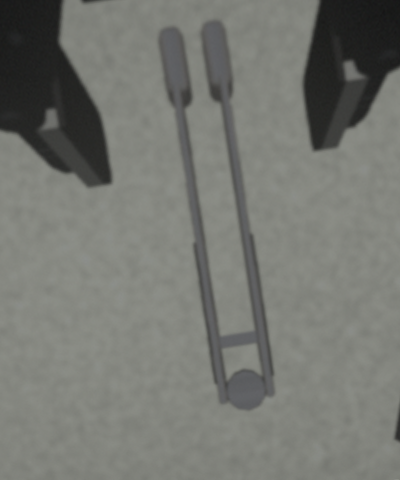

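>>> play_rows(targets=[0, 0.02, -0.008, 0, 0.6, 0, 0, 0.025, 0, 0, 0, 0, 0, 0.022, 0, 0, 0, 0, 0, 0.013, 0, 0, 0, 0, 0, 0.006, 0, 0, 0, 0, 0, 0, 0, 0, 0, 0, 0, 0, 0, 0, 0, 0])

```text
time: 25.93
position: [0.4951, 0.0707, 0.0141]
ee_rot: [-0.462, -0.535, 0.535, 0.462]
ft_force: [0.9, -1.0, 0.9]
opening: 0.0598
```

```bash
python3 - <<'E'
from seg import *
goto(.4945,.0712,.003,98.4)
E
```

```text
t 25.93 P [0.4951 0.0707 0.0141] psi 98.36 tilt [ 2.e-04 -4.e-04 -1.e+00] open 0.0598 F [ 0.9 -1.   0.9] q7 [-0.47  2.05  0.87  1.6 ]
wy total -0.04 | then shift [0.0006 0.0111 0.0005] | shift unrotated [0.0006 0.0111 0.0005]
```

>>> play_rows(targets=[0, 0.005, 0, 0, 0, 0, 0, 0.004, 0, 0, 0, 0, 0, 0.001, 0, 0, 0, 0, 0, 0, 0, 0, 0, 0])

```text
time: 26.27
position: [0.4945, 0.0717, 0.0038]
ee_rot: [0.462, 0.536, -0.535, -0.462]
ft_force: [0.7, -0.3, -0.1]
opening: 0.0602
```

>>> play_rows(targets=[0, 0, 0, 0, 0, 0, 0, 0, 0, 0, 0, 0, 0, 0, 0, 0, 0, 0, 0, 0, 0, 0, 0, 0, 0, 0, 0, 0, 0, 0, 0, 0, 0, 0, 0, 0, 0, 0, 0, 0, 0, 0], gripper=0.015)

```text
time: 26.85
position: [0.495, 0.0718, 0.0043]
ee_rot: [0.462, 0.536, -0.535, -0.462]
ft_force: [-1.5, -0.4, 5.8]
opening: 0.0257
```

```bash
python3 - <<'E'
from seg import *
goto(.489,-.079,.1,80.6)
E
```

```text
t 26.85 P [0.495  0.0718 0.0043] psi 98.46 tilt [ 7.e-04  4.e-04 -1.e+00] open 0.0257 F [-1.5 -0.4  5.8] q7 [-0.47  2.06  0.85  1.6 ]
wy total 17.86 | then shift [-0.1497 -0.0957 -0.0188] | shift unrotated [-0.1483 -0.0957  0.028 ]
```

>>> play_rows(targets=[0, -0.008, 0, 0, 0, 0, 0, -0.018, 0, 0, 0, 0, 0, -0.025, 0, 0, 0, 0, 0, -0.02, 0, 0, 0, 0, 0, -0.01, 0, 0, 0, 0, 0, 0, 0, 0, 5.95, 0, 0, 0, 0, 0, 5.95, 0, 0, 0, 0, 0, 5.95, 0, 0, 0, 0, 0, 0, 0, 0, 0, 0, 0, 0, 0])

```text
time: 27.68
position: [0.494, 0.0716, 0.0843]
ee_rot: [-0.538, -0.458, 0.458, 0.539]
ft_force: [-1.0, -0.4, -0.8]
opening: 0.0254
```

```bash
python3 - <<'E'
from seg import *
goto(.4897,-.0795,.085,80.6)
p,d,i=grab("wrist","w15")
E
```

```text
t 27.68 P [0.494  0.0716 0.0843] psi 80.77 tilt [-9.e-04 -2.e-04 -1.e+00] open 0.0254 F [-1.  -0.4 -0.8] q7 [-0.51  2.    1.02  1.26]
wy total 0.17 | then shift [-0.1498 -0.0006 -0.0204] | shift unrotated [-0.1498 -0.0006 -0.0199]
```

View pics/w15.png

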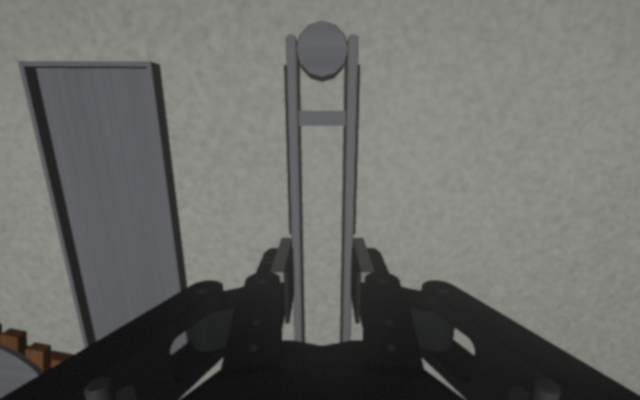

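>>> play_rows(targets=[-0.015, 0, -0.002, 0, 0, 0, -0.025, 0, -0.0033, 0, 0, 0, -0.025, 0, -0.0033, 0, 0, 0, -0.025, 0, -0.0033, 0, 0, 0, -0.025, 0, -0.0033, 0, 0, 0, -0.022, 0, -0.003, 0, 0, 0, -0.012, 0, -0.0016, 0, 0, 0, 0, 0, 0, 0, 0, 0, 0, 0, 0, 0, 0, 0])

```text
time: 28.48
position: [0.4896, -0.0788, 0.0846]
ee_rot: [-0.539, -0.457, 0.457, 0.539]
ft_force: [0.2, -0.4, -1.4]
opening: 0.0252
```

```bash
python3 - <<'E'
from seg import *
goto(.4897,-.0795,.03,80.6)
p,d,i=grab("wrist","w16")
E
```

```text
t 28.48 P [ 0.4896 -0.0788  0.0846] psi 80.59 tilt [-3.e-04  4.e-04 -1.e+00] open 0.0252 F [ 0.2 -0.4 -1.4] q7 [-0.33  2.01  1.02  1.57]
wy total -0.01 | then shift [-0.0007  0.0546 -0.0002] | shift unrotated [-0.0007  0.0546 -0.0002]
```

View pics/w16.png

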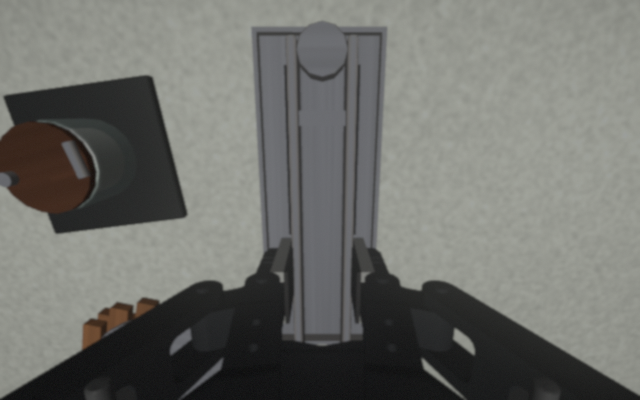

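>>> play_rows(targets=[-0.001, 0.015, 0, 0, 0, 0, 0, 0.02, 0, 0, 0, 0, 0, 0.02, 0, 0, 0, 0, 0, 0.01, 0, 0, 0, 0, 0, 0.005, 0, 0, 0, 0, 0, 0, 0, 0, 0, 0, 0, 0, 0, 0, 0, 0])

```text
time: 29.12
position: [0.4902, -0.0791, 0.0153]
ee_rot: [0.539, 0.458, -0.457, -0.539]
ft_force: [0.1, 0.3, -0.8]
opening: 0.0255
```

```bash
python3 - <<'E'
from seg import *
goto(.4897,-.0795,.0075,80.6)
p,d,i=grab("wrist","w17")
E
```

```text
t 29.12 P [ 0.4902 -0.0791  0.0153] psi 80.66 tilt [ 6.e-04  1.e-04 -1.e+00] open 0.0255 F [ 0.1  0.3 -0.8] q7 [-0.3   2.06  0.87  1.63]
wy total 0.06 | then shift [-0.0005  0.0078  0.0004] | shift unrotated [-0.0005  0.0078  0.0004]
```

View pics/w17.png

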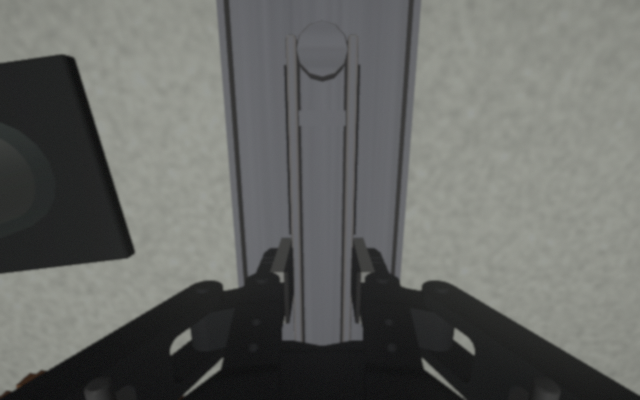

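>>> play_rows(targets=[-0.0005, 0.003, 0, 0, 0, 0, 0, 0.002, 0, 0, 0, 0, 0, 0.001, 0, 0, 0, 0, 0, 0, 0, 0, 0, 0, 0, 0, 0, 0, 0, 0])

```text
time: 29.58
position: [0.4895, -0.0801, 0.0089]
ee_rot: [-0.539, -0.457, 0.457, 0.539]
ft_force: [1.3, -0.7, -1.9]
opening: 0.0255
```

>>> play_rows(targets=[0, 0.001, 0, 0, 0, 0, 0, 0, 0, 0, 0, 0, 0, 0, 0, 0, 0, 0])

```text
time: 29.83
position: [0.4895, -0.08, 0.0078]
ee_rot: [-0.539, -0.457, 0.457, 0.539]
ft_force: [-0.1, -0.9, -1.0]
opening: 0.0255
```

>>> play_rows(targets=[0, 0.001, 0, 0, 0, 0, 0, 0, 0, 0, 0, 0, 0, 0, 0, 0, 0, 0])

```text
time: 30.08
position: [0.4897, -0.08, 0.0073]
ee_rot: [-0.539, -0.457, 0.457, 0.539]
ft_force: [-1.8, 0.1, 5.5]
opening: 0.0256
```

>>> play_rows(targets=[0, 0, 0, 0, 0, 0, 0, 0, 0, 0, 0, 0, 0, 0, 0, 0, 0, 0, 0, 0, 0, 0, 0, 0, 0, -0.01, 0, 0, 0, 0, 0, -0.025, 0, 0, 0, 0, 0, -0.035, 0, 0, 0, 0, 0, -0.035, 0, 0, 0, 0, 0, -0.035, 0, 0, 0, 0, 0, -0.02, 0, 0, 0, 0, 0, 0, 0, 0, 0, 0, 0, 0, 0, 0, 0, 0], gripper=0.036)

```text
time: 31.08
position: [0.4905, -0.0801, 0.1686]
ee_rot: [0.54, 0.458, -0.456, -0.539]
ft_force: [0.4, -0.8, 0.4]
opening: 0.0359
```

>>> play_rows(targets=[0.02, 0, 0.02, 0, 0, 0, 0.035, -0.01, 0, 0, 0, 0, 0.035, -0.01, 0, 0, 0, 0, 0.035, -0.01, 0, 0, 0, 0, 0.035, -0.01, 0, 0, 0, 0, 0.035, -0.01, 0, 0, 0, 0, 0.02, 0, 0, 0, 0, 0, 0, 0, 0, 0, 0, 0, 0, 0, 0, 0, 0, 0])

```text
time: 31.83
position: [0.5038, 0.1362, 0.2151]
ee_rot: [-0.538, -0.457, 0.459, 0.539]
ft_force: [-1.1, -0.3, -0.1]
opening: 0.0363
```

```bash
python3 - <<'E'
from seg import *
goto(.5,0,.2,80)
p,d,i=grab("wrist","w18");grab("top","t18");p,d,i=grab("scene","s18")
a=cv2.convertScaleAbs(p[60:330,180:560],alpha=1.6);cv2.imwrite("pics/s18c.png",cv2.resize(a,None,fx=2,fy=2))
cv2.imwrite("pics/t18o.png",cv2.convertScaleAbs(ortho("t18",.35,.95,-.6,.5,.0014),alpha=1.6))
E
```

```text
t 31.83 P [0.5038 0.1362 0.2151] psi 80.77 tilt [-0.003  -0.0018 -1.    ] open 0.0363 F [-1.1 -0.3 -0.1] q7 [-0.56  1.8   1.29  1.11]
wy total 0.77 | then shift [-0.1347  0.0153 -0.0199] | shift unrotated [-0.135   0.0153 -0.0181]
```

View pics/s18c.png

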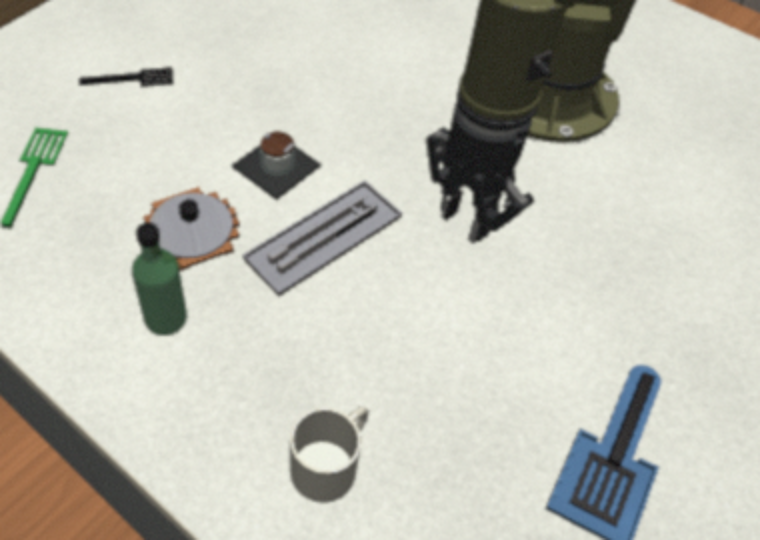

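View pics/t18o.png

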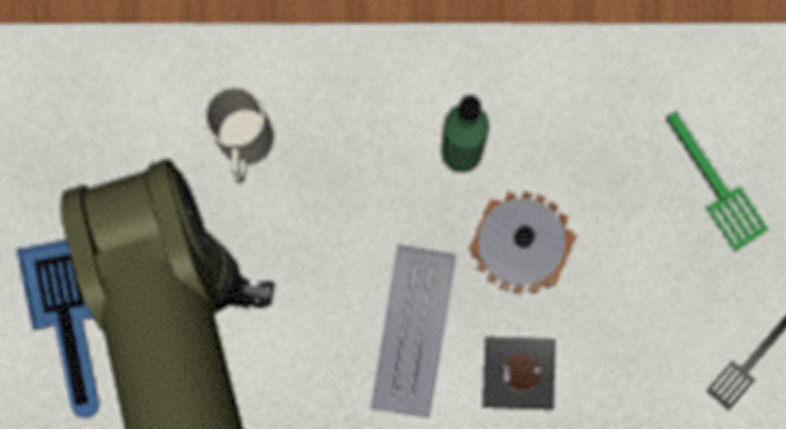

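```bash
python3 - <<'E'
from seg import *
p,d,i=load("s18")
x,y,hw=.4875,.4015,.125
o=crop("s18",x,y,hw,.010);V=o.max(2);cv2.imwrite("pics/x.png",o);b=o.astype(int)
m=(V<np.percentile(V,3)*1.7).astype(np.uint8);m=((b[...,0]-b[...,2]<25)&(V<80)).astype(np.uint8);m=cv2.morphologyEx(m,cv2.MORPH_CLOSE,np.ones((7,7)))
print("turner",*m2(m,x,y,hw)[:-1])
for n in("s18","t18"):
  p,d,i=load(n);C=cloud(d,i);z=C[...,2]
  for k,(x,y,r,a,b_) in dict(salt=(.4275,-.225,.04,.045,.07),knob=(.607,-.229,.03,.05,.075),tongs=(.485,-.079,.1,.0135,.04)).items():
    m=(np.hypot(C[...,0]-x,C[...,1]-y)<r)&(z>a)&(z<b_)
    if k=="tongs":m&=abs((C[...,1]-y)*.987+.163*(C[...,0]-x))<.03
    Q=C[m]
    if len(Q)<5: print(n,k,len(Q));continue
    h=cv2.minAreaRect((Q[:,:2]*1e4).astype(np.int32));print(n,k,len(Q),np.array(h[0])/1e4,np.array(h[1])/1e4,h[2],np.median(Q[:,2]).round(4))
for k,x,y in(("tongs",.4853,-.0788),):
  o=crop("s18",x,y,.13,.012);cv2.imwrite("pics/tng.png",cv2.convertScaleAbs(o,alpha=1.8))
E
```

```text
turner [0.4858 0.3999] [0.0562 0.2167] 11.3 centroid [0.5093 0.405 ] circ [0.487 0.4  ] 0.1097
s18 salt 200 [ 0.42749072 -0.22396626] [0.04880015 0.05076446] 51.75357437133789 0.0543
s18 knob 77 [ 0.60854438 -0.22807021] [0.02608048 0.02583601] 24.04422378540039 0.0611
s18 tongs 409 [ 0.48436299 -0.07813273] [0.03240221 0.19067041] 80.65302276611328 0.0214
t18 salt 226 [ 0.42677495 -0.22282183] [0.04972072 0.05015083] 0.9093804955482483 0.0543
t18 knob 64 [ 0.60940444 -0.22612429] [0.02549646 0.02641905] 65.15760803222656 0.0615
t18 tongs 250 [ 0.4853062  -0.07563111] [0.03258245 0.18924176] 79.95467376708984 0.0216
```

View pics/tng.png

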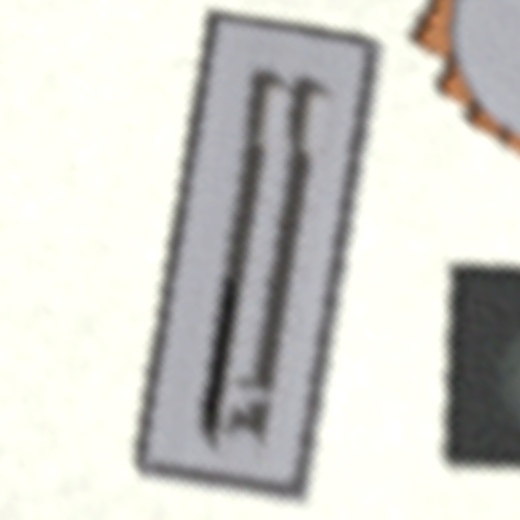

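All four are within about 4 mm of their targets and lie flat, and the arm is clear. Handing in.

```bash
python3 - <<'E'
from rig import r
print(r.job_done())
E
```

```text
the job is handed in; nothing more can be done
None
```

I put all four things in their places, let go of each, and handed the job in at about 32 s of the 122 s allowed. No verdict came back.

My last scene and top views showed:
- **Turner:** the blade is flat in the dish and the handle lies along the tongue. It sits about 2 mm from its spot, with a heading of 11.3° against the rest's 11.4°.
- **Tongs:** they lie flat in the tray, 1–3 mm off centre. The heading is within about 1° of the tray's.
- **Lid:** it is knob up on the pot stand, 1–3 mm off centre. The knob top reads about 61 mm, against 62 expected.
- **Salt cellar:** it stands on the slate, 1–2 mm off centre. Depth puts its top at about 54 mm, which fits standing flat.

The bottle and mug look unmoved in the pictures; I did not measure them again at the end. The green turner and the small black one were left alone. At the end the gripper was empty at z = 0.215 m, clear of everything.

The two cameras differed by 1–3 mm on these positions, well inside the 15 mm allowed. No check failed. I left one oddity unexplained: the finger opening read about 1.5–2 mm under each object's stated width.

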